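# Load the UV chest through its sliding shutter and plug in the timer module

## Robot

A 6-joint arm with a two-finger parallel gripper is mounted at the origin on the work surface. World frame = base frame: x ahead of the robot, y to its left, z up, the work surface at z = 0. Lengths are in m, angles in rad, forces in N, time in s.
With the tool pointing down it reaches from about 0.325 to 0.9 m from the base axis. Payload 6.1 kg.
Tool frame: the origin (TCP) lies on the mounting face of the last link; the fingertips stand 182 mm ahead of it and the grasp point (between the pads) lies robot.grip_depth ahead of it (robot.grip_depth is the distance from the TCP to the grasp point, in m); z points along the fingers, x is the direction in which the jaws open and shut, and the axes are right-handed (so a half turn about z gives the same grasp; the last joint's range is limited). The gripper opens to 87 mm and grips with 3 to 60 N. Pads are 19 mm wide; open, the fingers measure 117 mm over their backs; the gripper's body (75 mm by 190 mm) begins 51 mm behind the grasp point.
Start: joints at [-1.373, 0.22, 1.526, -0, 1.395, -0.126], TCP at [0.199, -0.593, 0.405] pointing down, gripper open.
Joint ranges: [-2.98, 2.98], [-0.91, 2.08], [0.09, 2.57], [-1.24, 4.39], [0.2, 2.65], [-2.68, 2.68]. Speed limits (rad/s): [2.57, 2.57, 3.01, 3.14, 3.14, 3.14].

## Interface

Orientations are given as a unit quaternion [w, x, y, z].
In Python, from cell import robot gives the robot as it stands. The module is installed in compiled form; this text tells all that it offers.
- The arm moves only by the tool arm_command, never from a script. Its argument "commands" is a list of rows, each a list of 4 numbers: the shift along the tool's x, y, z in cm, then the turn about the tool's z in degrees. In form: [[dx, dy, dz, yaw], ...]. A call has 1 to 20 rows; each row is the pose to reach, as a shift and turn from the pose measured when the call began, along the tool's axes at that moment; what a row does not reach only later rows make up. A row lasts 1/10 s, in which the tool goes at most 50 mm and 8.59 degrees, less where a joint would pass 70% of its speed; a pose out of reach is approached as far as the arm can. A call with a gripper value outside its range is refused whole. "jaw" is the opening, from -1 (shut) to 1 (fully open), so that 0 is half open, set as the call begins (left out, the last holds). The fingers move at their own pace and stop on an object; "grip_force" is the grip in N (left out, the last holds). Time passes only in rows, so rows that repeat a pose let the fingers close. It gives the time, the measured TCP pose, the force and the opening at its end, in the units of the state.
- robot.get_obs(): the state, without advancing time (a new reading comes with each control period).
- robot.snapshot(name): name is "scene" or "top" or "wrist"; returns (picture, depth): 420x560x3 uint8, red, green, blue; 420x560 float32, m along the optical axis (not along the pixel's ray), 0 where there is no reading.
- robot.camera_params(name): a dict with "fx", "fy", "cx", "cy" (pixels), "origin" and "orientation" of the camera in the world. Camera axes: x right, y down, z forward; pixel columns grow to the right and rows downward; lengths in m; the calibration is good to about 2 mm. A picture is of the moment at which its call begins: read the wrist's pose just before it. camera_params takes no time and is no camera call; for the wrist camera it gives the pose at the moment of the call.
- robot.finish_job(): hands the job in, once; it reports no verdict.
Trained networks look in the newest picture that a camera, given by its name, has taken for a name from the list of things; names that differ only in an ending like _2 or _b are one class to them, and where a whole thing is asked for, a point or a joint stands for the part that bears it (a point fixed in the world has none). Each returns a list of dicts, best first, with "p" (0 to 1); they miss things now and then, are a little off and sometimes report something else, mostly with a low value. They report only what shows in the picture. A call takes as long as a camera call.
- robot.regions_of(camera, target): "region" (420x560 bool, what is visible of it) and "extent" ([centre column, centre row, width, height] in pixels, round what is visible of it).
The state is a dict: "clock": time; "qpos": joint angles; "qd": joint speeds; "joint_efforts": joint torques, N m; "position": TCP position; "orientation": TCP orientation; "force": force on the tool from outside, world axes, zero at the start; "moment": the same for the moment, N m; "width": finger opening in m.
Only numpy, scipy, OpenCV 4.12 (cv2) and the standard library are available. Lean on these libraries where they do the work, as an engineer would, in place of code of your own. Each camera call takes 0.05 s, during which the arm holds its last target. There are 200 camera calls.

## Task

Pull the stiff shutter of the UV chest open 120 mm, to the middle of the partition, so that the loading bay is clear but the lamp chamber beyond stays covered, and stand every capped sample jar that is on the bench upright on the floor of the bay. Then push the shutter fully shut, and only after that plug the timer module into its socket, fully home. Leave the beaker, the dishes and the other bench things where they are.

Things in the scene. Friction and masses are not known exactly. Their poses are not given: they have to be found in the camera images.
- chest: White UV chest fixed on the bench, 264 (x) by 260 (y) mm, walls 7 mm, rim 80 mm above the bench; guide rails along its two x sides, up to 94 mm high. Origin: centre of its underside. Loading bay: the half towards its -y, inside 250 mm along x, chest y -123 to -8 mm, floor 8 mm above the bench. An 8 mm partition (y -8 to 0, rim height) parts it from the lamp chamber on the +y side.
- bay_floor (a point): Centre of the bay's floor, 8 mm above the bench; axes as the chest's. A thin black mark across each rail, at the middle of the partition, shows where the shutter's trailing edge belongs when 120 mm open. The 60 mm tall jars standing there pass 13 mm under the shutter.
- shutter (a joint): The shutter: a flat steel plate, 244 by 252 mm, 5 mm thick, its top 86 mm above the bench, covering bay and lamp chamber. It slides horizontally towards the chest's +y; value in m, 0 fully shut (against a stop), grows as it opens, up to 0.20; may start a little open. At 0.12 its trailing edge lies over the middle of the partition and the bay is clear; past about 0.126 it begins to bare the lamp chamber. About 9 N of friction, both ways; stays where it is left.
- shutter_tab (a point): A point on the shutter's tab and moving with it: an upright dark steel plate on top of the shutter, 70 mm along chest x, 10 mm thick along chest y, 40 mm tall (from 86 to 126 mm above the bench). The point is 15 mm below the tab's top edge, in its middle, 111 mm above the bench; 30 mm to +y of the chest's centre when shut. Axes as the chest's.
- socket: Grey socket block fixed on the bench, 100 (x) by 90 (y) by 50 mm tall, with one rectangular hole in its top. Origin: centre of its underside.
- socket_hole0 (a point): Centre of the hole's mouth, 50 mm above the bench; the hole is 53 mm along the socket's x, 39 mm along its y, 30 mm deep. Axes as the socket's.
- module: Black plug-in timer module, a plain upright block 50 (its x) by 36 (its y) by 80 mm tall, 0.15 kg, with a small dial on top; stands upright on the bench. Origin: centre of its underside. It goes into the hole foot first, either way round (half a turn is the same); fully home its underside is 30 mm below the mouth and 50 mm of it stand out.
- jar1: Capped sample jar (one of three to five alike, None if absent): amber glass, white cap, 50 mm across, 60 mm tall, about 0.16 kg, with a heavy glass base; stands on the bench. Origin: centre of its underside.
- jar2: Capped sample jar (one of three to five alike, None if absent): amber glass, white cap, 50 mm across, 60 mm tall, about 0.16 kg, with a heavy glass base; stands on the bench. Origin: centre of its underside.
- jar3: Capped sample jar (one of three to five alike, None if absent): amber glass, white cap, 50 mm across, 60 mm tall, about 0.16 kg, with a heavy glass base; stands on the bench. Origin: centre of its underside.
- jar4: Capped sample jar (one of three to five alike, None if absent): amber glass, white cap, 50 mm across, 60 mm tall, about 0.16 kg, with a heavy glass base; stands on the bench. Origin: centre of its underside.
- jar5: Capped sample jar (one of three to five alike, None if absent): amber glass, white cap, 50 mm across, 60 mm tall, about 0.16 kg, with a heavy glass base; stands on the bench. Origin: centre of its underside.
- beaker: Bystander: an open glass beaker, 68 mm across, 85 mm tall. Origin: centre of its underside. Not to be moved.
- dishes: Bystander: a stack of clear dishes, 90 mm across, 41 mm tall. Origin: centre of its underside. Not to be moved.
- marker: Bystander: a blue marker pen lying on the bench, 14 mm thick, about 130 mm long, in front of the robot's base. Not to be moved.
- spatula: Bystander: a lab spatula lying on the bench at the robot's left, 190 mm long. Not to be moved.

How it is judged:
By the outcome, as a careful person would: the job done as asked, in the order asked, and still so for the second after the job is handed in, with the robot touching nothing.
Of jar1, jar2, jar3, jar4, jar5 only 3 to 5 are there at a start; the rules pass over those that are not, and their reading is None.
At some moment in a run one of jar1, jar2, jar3, jar4, jar5 may be knocked a few centimetres aside while the robot is not near it.
It also fails if it takes over 210 s, if anything falls off the work surface, if the arm or the gripper's body presses on something with over 40 N, if the wrist force passes 120 N, or if a joint passes its speed limit or range.

## Working session

There is one attempt and no reset: what is moved stays moved. The work goes in short steps, Python scripts to look and compute and a tool call to move; the robot and the scene stay as the last step left them, time stands still between calls to the robot, and variables do not carry over. Pictures are saved under pics/ and viewed, about 12 in all and at most 16, crops included, and the job is handed in when it is done.

Besides the shell and the picture viewer there is one more tool, called after "Request:" as name([rows], argument=value, ...), one row to a line, values as JSON. arm_command: Moves the arm, as the interface text tells. Its arguments: {"type":"object","properties":{"commands":{"type":"array","items":{"type":"array","items":{"type":"number"}}},"jaw":{"type":"number"},"grip_force":{"type":"number"}},"required":["commands"]}

```bash
mkdir -p pics; cat > h.py <<'E'
import numpy as np, cv2
from cell import robot
from scipy.spatial.transform import Rotation as R
def rot(q): return R.from_quat([q[1],q[2],q[3],q[0]]).as_matrix()
def snap(name,save=None):
    p=robot.camera_params(name); im,d=robot.snapshot(name)
    if save: cv2.imwrite('pics/'+save,im[:,:,::-1])
    return im,d,p
def cloud(d,p):
    v,u=np.indices(d.shape); c=np.stack([(u-p['cx'])/p['fx']*d,(v-p['cy'])/p['fy']*d,d],-1)
    w=c@rot(p['orientation']).T+np.array(p['origin']); w[d<=0]=np.nan; return w
def pose():
    o=robot.get_obs(); return np.array(o['position']),rot(o['orientation']),o
def st():
    p,M,o=pose(); print('t',round(o['clock'],2),'tcp',p.round(4),'x',M[:,0].round(3),'y',M[:,1].round(3),'z',M[:,2].round(3),'w',round(o['width'],4),'F',np.round(o['force'],1),'q',np.round(o['qpos'],2))
E
cat > a.py <<'E'
from h import *
st(); print(robot.grip_depth)
for n in ['scene','top']:
    im,d,p=snap(n,n+'0.png'); W=cloud(d,p); print(n,{k:np.round(v,3) for k,v in p.items()})
    for t in ['chest','shutter','shutter_tab','socket','module','jar1','beaker','dishes','marker','spatula']:
        for r in robot.regions_of(n,t)[:6]:
            if r['p']<.3: continue
            q=W[r['region']]; q=q[~np.isnan(q[:,0])]
            if not len(q): continue
            zt=np.percentile(q[:,2],95); tq=q[q[:,2]>zt-.008]
            print(t,round(r['p'],2),np.round(r['extent']),'top z',zt.round(3),'topctr',((tq.max(0)+tq.min(0))/2).round(3),'med',np.median(tq,0).round(3))
E
python3 a.py
```

```text
t 0.0 tcp [ 0.1988 -0.5923  0.4036] x [ 0.318 -0.948 -0.002] y [-0.948 -0.318 -0.   ] z [-0.     0.002 -1.   ] w 0.0872 F [-0.6  0.  -0.5] q [-1.37  0.22  1.53 -0.    1.39 -0.13]
0.1635
scene {'fx': np.float64(434.916), 'fy': np.float64(434.916), 'cx': np.float64(277.438), 'cy': np.float64(214.433), 'origin': array([1.044, 0.76 , 0.724]), 'orientation': array([-0.131,  0.27 ,  0.844, -0.444])}
chest 0.86 [324. 290. 167. 143.] top z 0.093 topctr [0.572 0.232 0.106] med [0.591 0.276 0.086]
shutter 0.59 [333. 282. 157. 108.] top z 0.091 topctr [0.575 0.246 0.105] med [0.586 0.276 0.084]
shutter_tab 0.96 [331. 287. 161. 115.] top z 0.091 topctr [0.574 0.247 0.105] med [0.586 0.276 0.085]
shutter_tab 0.45 [261. 190.  15.  28.] top z 0.08 topctr [ 0.456 -0.195  0.078] med [ 0.456 -0.194  0.078]
socket 0.57 [223. 240.  46.  42.] top z 0.049 topctr [ 0.649 -0.07   0.046] med [ 0.652 -0.067  0.047]
module 0.98 [263. 190.  20.  23.] top z 0.08 topctr [ 0.453 -0.195  0.078] med [ 0.456 -0.193  0.078]
jar1 0.79 [290. 213.  26.  27.] top z 0.059 topctr [ 0.451 -0.057  0.056] med [ 0.454 -0.054  0
[... 2138 characters left out ...]
399. 241.  18.  16.] top z 0.064 topctr [ 0.443 -0.315  0.062] med [ 0.443 -0.315  0.06 ]
jar1 0.72 [307. 236.  23.  24.] top z 0.065 topctr [ 0.452 -0.059  0.062] med [ 0.453 -0.059  0.06 ]
beaker 0.86 [370. 142.  31.  28.] top z 0.086 topctr [ 0.702 -0.22   0.084] med [ 0.704 -0.222  0.084]
dishes 0.7 [406. 147.  32.  33.] top z 0.045 topctr [ 0.706 -0.335  0.043] med [ 0.704 -0.334  0.041]
marker 0.48 [356. 284.  38.  38.] top z 0.018 topctr [ 0.319 -0.197  0.016] med [ 0.321 -0.198  0.013]
spatula 0.73 [121. 277.  51.  62.] top z 0.021 topctr [0.378 0.42  0.02 ] med [0.377 0.419 0.018]
spatula 0.71 [360. 237.  25.  18.] top z 0.085 topctr [ 0.451 -0.201  0.085] med [ 0.452 -0.202  0.081]
```

```bash
python3 - <<'E'
import cv2
a=cv2.imread('pics/top0.png')[70:350,90:490]; cv2.imwrite('pics/v1.png',cv2.resize(a,None,fx=2,fy=2,interpolation=cv2.INTER_CUBIC))
E
cat > b.py <<'E'
from h import *
im,d,p=snap('top'); W=cloud(d,p)
def rect(c,r,z0,z1,name):
    m=(np.abs(W[...,0]-c[0])<r)&(np.abs(W[...,1]-c[1])<r)&(W[...,2]>z0)&(W[...,2]<z1)
    q=W[m][:,:2]; (cc,wh,an)=cv2.minAreaRect((q*1000).astype(np.float32)); print(name,len(q),np.round(cc,1),np.round(wh,1),round(an,1))
rect((.574,.245),.2,.05,.2,'chest'); rect((.574,.245),.2,.105,.2,'tab'); rect((.648,-.071),.075,.042,.058,'socket'); rect((.452,-.2),.06,.07,.1,'module')
rect((.574,.245),.2,.089,.1,'rails')
E
python3 b.py
```

```text
chest 9999 [570.4 231.2] [281.7 270.2] 81.7
tab 149 [578.8 273.6] [11.3 69.3] 81.3
socket 956 [630.4 -78.2] [141.3  90.6] 17.5
module 264 [ 452.6 -202.7] [36.6 50.4] 34.4
rails 1991 [573.  229.7] [279.2 264.6] 81.7
```

View pics/v1.png

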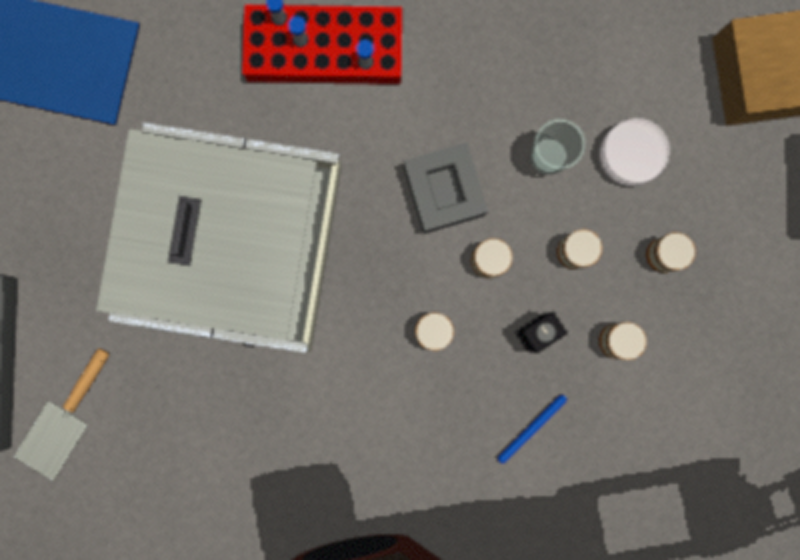

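```bash
cat >> h.py <<'E'
def go(gx,gy,gz,phi=None,name=''):
    "grasp-point target (m), jaw direction phi deg world (either half turn, chosen for q6 nearest 0)"
    p,M,o=pose(); t=np.array([gx,gy,gz+robot.grip_depth]); d=M.T@(t-p)*100
    c=np.degrees(np.arctan2(M[1,0],M[0,0])); y=0
    if phi is not None:
        q1=np.degrees(np.arctan2(gy,gx)); best=min([phi+180*k for k in range(-3,4)],key=lambda f:abs(q1-f))
        cur=np.degrees(o['qpos'][0]-o['qpos'][5]); y=-(best-cur)
        print('q6 end',round(q1-best,1), 'c',round(c,1),round(cur,1))
    print(name,'row',d.round(2),round(y,1))
E
python3 -c "
from h import *
go(.579,.27,.24,81.7)"
```

```text
q6 end -56.7 c -71.4 -71.4
 row [-69.67 -63.48   0.12] -153.1
```

Request:
arm_command([
  [-35, -32, 0, -77],
  [-35, -32, 0, -77],
  [-35, -32, 0, -77],
  [-35, -32, 0, -77],
  [-35, -32, 0, -77],
  [-35, -32, 0, -77],
  [-35, -32, 0, -77],
  [-35, -32, 0, -77],
  [-35, -32, 0, -77],
  [-69.7, -63.5, 0.1, -153],
  [-69.7, -63.5, 0.1, -153],
  [-69.7, -63.5, 0.1, -153],
  [-69.7, -63.5, 0.1, -153],
  [-69.7, -63.5, 0.1, -153],
  [-69.7, -63.5, 0.1, -153],
  [-69.7, -63.5, 0.1, -153],
  [-69.7, -63.5, 0.1, -153],
  [-69.7, -63.5, 0.1, -153],
  [-69.7, -63.5, 0.1, -153],
  [-69.7, -63.5, 0.1, -153],
], jaw=1)

```text
clock: 3.15
position: [0.5798, 0.2747, 0.4024]
orientation: [-0.001, 0.756, 0.655, 0.0]
force: [-0.4, -1.8, 0.2]
width: 0.0867
```

```bash
cat > c.py <<'E'
from h import *
st(); im,d,p=snap('wrist','w1.png'); print({k:np.round(v,3) for k,v in p.items()}); W=cloud(d,p); z=W[...,2]
m=(z>.105)&(z<.14); q=W[m][:,:2]; print('tab',len(q),np.nanmedian(W[m][:,2]),cv2.minAreaRect((q*1000).astype(np.float32)))
m=(z>.079)&(z<.1); q=W[m]; print('shut',len(q),np.median(q[:,2]),cv2.minAreaRect((q[:,:2]*1000).astype(np.float32)))
E
python3 c.py
```

```text
t 3.15 tcp [0.5798 0.2747 0.4024] x [0.143 0.99  0.001] y [ 0.99  -0.143 -0.001] z [-0.001  0.001 -1.   ] w 0.0867 F [-0.4 -1.8  0.2] q [ 0.32  0.26  1.48  0.    1.4  -1.11]
{'fx': np.float64(336.246), 'fy': np.float64(336.246), 'cx': np.float64(277.485), 'cy': np.float64(205.05), 'origin': array([0.512, 0.285, 0.382]), 'orientation': array([0.096, 0.75 , 0.649, 0.083])}
tab 1111 0.12545705580698335 ((578.55615234375, 273.8146057128906), (9.783243179321289, 68.85775756835938), 81.7477035522461)
shut 71787 0.08590087484417697 ((573.0377807617188, 230.17169189453125), (281.1333923339844, 265.2023010253906), 81.73560333251953)
```

View pics/w1.png

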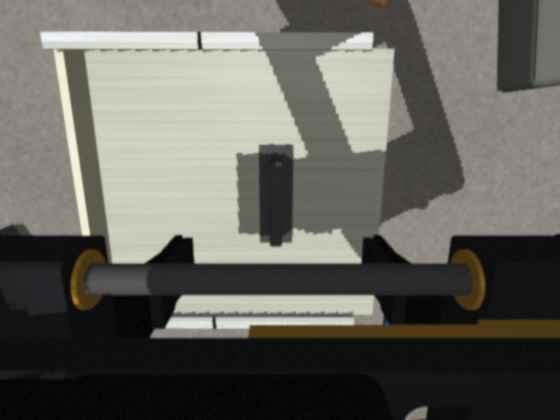

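```bash
cat > d.py <<'E'
from h import *
im,d,p=snap('wrist'); W=cloud(d,p)
print(W[40,200],W[40,215], W[322,214], W[36,60],W[40,366])
g=im.sum(2); print(g[40,190:212])
z=W[...,2]; a=np.radians(81.735); ey=np.array([np.cos(a),np.sin(a)]); ex=np.array([ey[1],-ey[0]])
Y=W[...,:2]@ey; X=W[...,:2]@ex
m=(z>.07)&(z<.1); print('X',np.percentile(X[m],[0,.2,99.8,100]),'Y',np.percentile(Y[m],[0,.2,99.8,100]))
m=(z>.0895)&(z<.097)
for lo,hi in((-9,.44),(.6,9)):
    mm=m&(X>lo)&(X<hi); print('rail',mm.sum(),X[mm].min(),X[mm].max(),np.percentile(Y[mm],[.3,99.7]))
for v in(100,150,200): # shutter trailing edge / wall profile
    print([(u,round(float(Y[v,u]),4),round(float(z[v,u]),3)) for u in range(56,100,3)])
t=np.array([.5786,.2738]); print('tab X,Y',t@ex,t@ey)
for q in (W[40,200],W[322,214]): print('mark XY',q[:2]@ex,q[:2]@ey)
E
python3 d.py
```

```text
[0.44439622 0.2302768  0.0933235 ] [0.44616024 0.24200604 0.09356891] [0.69366282 0.19307165 0.09376337] [0.4260918  0.1227461  0.09476516] [0.46324223 0.35970619 0.0930407 ]
[710 712 712 710 710 711 715 711 707 684 558 331 155 179 414 627 701 710
 713 716 720 720]
X [0.40132082 0.40190887 0.66411121 0.66619038] Y [0.16915376 0.17058833 0.44943342 0.45052925]
rail 5777 0.40132082126785873 0.41422499229520054 [0.17097249 0.42928296]
rail 2012 0.652627072142742 0.666190382456301 [0.24455018 0.42888395]
[(56, 0.1126, 0.001), (59, 0.1154, 0.0), (62, 0.1185, 0.0), (65, 0.1705, 0.081), (68, 0.172, 0.079), (71, 0.1751, 0.08), (74, 0.1766, 0.078), (77, 0.1762, 0.073), (80, 0.1769, 0.069), (83, 0.1768, 0.064), (86, 0.1768, 0.059), (89, 0.1771, 0.055), (92, 0.177, 0.049), (95, 0.1992, 0.086), (98, 0.2014, 0.086)]
[(56, 0.1023, -0.001), (59, 0.1069, 0.001), (62, 0.1098, 0.0), (65, 0.1142, 0.002), (68, 0.117, 0.001), (71, 0.12, 0.0), (74, 0.1714, 0.08), (77, 0.1738, 0.08), (80, 0.1762, 0.079), (83, 0.1775, 0.077), (86, 0.1765, 0.07), (89, 0.177, 0.066), (92, 0.1771, 0.061), (95, 0.1769, 0.056), (98, 0.1766, 0.05)]
[(56, 0.0926, -0.001), (59, 0.0956, -0.002), (62, 0.1002, -0.0), (65, 0.1037, -0.0), (68, 0.1068, -0.001), (71, 0.111, 0.0), (74, 0.1145, 0.0), (77, 0.118, 0.0), (80, 0.1209, -0.001), (83, 0.173, 0.081), (86, 0.1754, 0.08), (89, 0.1769, 0.078), (92, 0.1765, 0.072), (95, 0.177, 0.068), (98, 0.1763, 0.061)]
tab X,Y 0.533231319510231 0.3541309925626082
mark XY 0.40667794643931054 0.2917678161697304
mark XY 0.658703913798936 0.2907815820988672
```

```bash
python3 -c "
from h import *
go(.5786,.2738,.111,81.735)"
```

```text
q6 end -56.4 c 81.7 81.6
 row [ 0.26 -0.07 12.84] -0.1
```

Request:
arm_command([
  [0.25, 0, 5, 0],
  [0.25, 0, 9, 0],
  [0.25, 0, 12.8, 0],
  [0.25, 0, 12.8, 0],
  [0.25, 0, 12.8, 0],
  [0.25, 0, 12.8, 0],
], jaw=0)

```text
clock: 3.85
position: [0.5795, 0.2728, 0.2762]
orientation: [0.0, 0.757, 0.653, -0.0]
force: [0.2, 0.2, 0.2]
width: 0.0482
```

Request:
arm_command([
  [0, 0, 0, 0],
  [0, 0, 0, 0],
  [0, 0, 0, 0],
  [0, 0, 0, 0],
  [0, 0, 0, 0],
  [0, 0, 0, 0],
  [0, 0, 0, 0],
  [0, 0, 0, 0],
], jaw=-1, grip_force=50)

```text
clock: 4.65
position: [0.5795, 0.2732, 0.2763]
orientation: [-0.0, 0.757, 0.653, 0.0]
force: [0.3, 2.9, -0.3]
width: 0.0099
```

```bash
python3 -c "
from h import *
st(); a=np.radians(81.735); ey=np.array([np.cos(a),np.sin(a)]);print(pose()[0][:2]@ey)"
```

```text
t 4.65 tcp [0.5795 0.2732 0.2763] x [0.146 0.989 0.   ] y [ 0.989 -0.146  0.   ] z [ 0.  0. -1.] w 0.0099 F [ 0.3  2.9 -0.3] q [ 0.32  0.37  1.59  0.    1.18 -1.11]
0.3536806878774762
```

Gripping the tab. Pull 9.6 cm gently.

Request:
arm_command([
  [0.8, 0, 0, 0],
  [1.6, 0, 0, 0],
  [2.4, 0, 0, 0],
  [3.2, 0, 0, 0],
  [4.0, 0, 0, 0],
  [4.8, 0, 0, 0],
  [5.6, 0, 0, 0],
  [6.4, 0, 0, 0],
  [7.2, 0, 0, 0],
  [8, 0, 0, 0],
  [8.6, 0, 0, 0],
  [9.1, 0, 0, 0],
  [9.4, 0, 0, 0],
  [9.6, 0, 0, 0],
  [9.6, 0, 0, 0],
  [9.6, 0, 0, 0],
  [9.6, 0, 0, 0],
])

```text
clock: 6.35
position: [0.5934, 0.3667, 0.2763]
orientation: [0.001, 0.757, 0.653, -0.002]
force: [-3.6, -6.4, 4.6]
width: 0.0092
```

```bash
cat > e.py <<'E'
from h import *
st(); a=np.radians(81.735); ey=np.array([np.cos(a),np.sin(a)]);ex=np.array([ey[1],-ey[0]]); print(pose()[0][:2]@ey)
im,d,p=snap('wrist','w2.png'); W=cloud(d,p); z=W[...,2]; Y=W[...,:2]@ey; X=W[...,:2]@ex
im2,d2,p2=snap('top','t2.png'); W2=cloud(d2,p2)
Y2=W2[...,:2]@ey; X2=W2[...,:2]@ex
for n,X,Y,z in(('w',X,Y,z),('t',X2,Y2,W2[...,2])):
    m=(z>.0835)&(z<.0885)&(X>.425)&(X<.64); print(n,m.sum(), np.percentile(Y[m],[.2,.5,1,99,99.8])if m.sum() else'')
E
python3 e.py
```

```text
t 6.35 tcp [0.5934 0.3667 0.2763] x [ 0.146  0.989 -0.004] y [ 0.989 -0.146 -0.001] z [-0.002 -0.004 -1.   ] w 0.0092 F [-3.6 -6.4  4.6] q [ 0.44  0.5   1.42 -0.    1.23 -0.98]
0.4481924200546744
w 104300 [0.30117642 0.30273393 0.3051764  0.54139828 0.5429457 ]
t 3285 [-0.14527311 -0.13935945 -0.13206497  0.5394456   0.5428883 ]
```

View pics/w2.png

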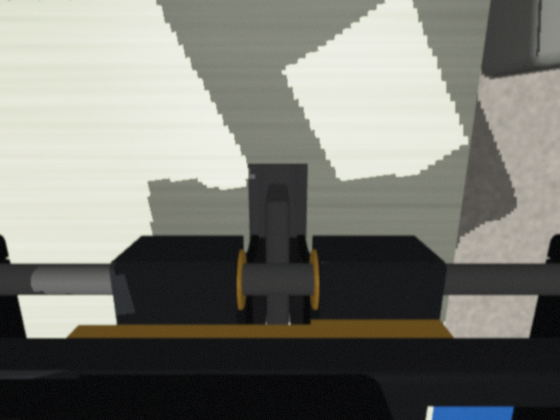

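```bash
python3 - <<'E'
import cv2
a=cv2.imread('pics/t2.png')[110:260,110:290]; cv2.imwrite('pics/v3.png',cv2.resize(a,None,fx=4,fy=4,interpolation=cv2.INTER_CUBIC))
E
```

Request:
arm_command([
  [0, 0, 0, 0],
  [0, 0, 0, 0],
  [0, 0, 0, 0],
  [0, 0, 0, 0],
  [-1.5, 0, -5, 0],
  [-3.5, 0, -10, 0],
  [-5, 0, -15, 0],
  [-5, 0, -15, 0],
  [-5, 0, -15, 0],
], jaw=0)

```text
clock: 7.35
position: [0.5869, 0.3177, 0.4302]
orientation: [0.002, 0.757, 0.653, 0.001]
force: [0.1, 0.0, -0.5]
width: 0.0437
```

```bash
cat > e.py <<'E'
from h import *
st(); a=np.radians(81.735); ey=np.array([np.cos(a),np.sin(a)]);ex=np.array([ey[1],-ey[0]])
im,d,p=snap('wrist','w3.png'); W=cloud(d,p); z=W[...,2]; Y=W[...,:2]@ey; X=W[...,:2]@ex
m=(z>.105)&(z<.14); q=np.c_[X[m],Y[m]]; print('tab',len(q),q.min(0),q.max(0),np.median(q,0))
m=(z>.0835)&(z<.0885)&(X>.425)&(X<.64);print(np.percentile(Y[m],[.2,.5,1,99,99.8]))
m=(z>.0895)&(z<.097)&((X<.42)|(X>.645)); g=im.sum(2)
mk=m&(g<400)&(Y>.27)&(Y<.32); print('marks',[(X[mk&s].mean(),Y[mk&s].mean(),mk[s].sum()) for s in((X<.5),(X>.5)) if (mk&s).any()])
m=(z<.02)&(X>.43)&(X<.64)&(Y>.17)&(Y<.31);print('floor',m.sum(),np.median(z[m]),Y[m].min(),Y[m].max())
for v in (80,120,160): print([(u,round(float(Y[v,u]),4),round(float(z[v,u]),3)) for u in range(0,560) if .275<Y[v,u]<.31][::2])
E
python3 e.py
```

```text
t 7.35 tcp [0.5869 0.3177 0.4302] x [ 0.147  0.989 -0.001] y [ 0.989 -0.147  0.004] z [ 0.004 -0.002 -1.   ] w 0.0437 F [ 0.1  0.  -0.5] q [ 0.38  0.31  1.38 -0.    1.46 -1.04]
tab 1132 [0.49882876 0.44189712] [0.56799974 0.45219589] [0.53130315 0.44559268]
[0.29171891 0.29253825 0.29388161 0.54060367 0.54269168]
marks [(np.float64(0.4102392108403383), np.float64(0.28960880227146046), np.int64(72))]
floor 12163 0.008002655939439385 0.17558171134946618 0.2659242032065787
[(160, 0.2916, 0.085), (162, 0.2939, 0.086), (164, 0.2952, 0.084), (166, 0.2974, 0.086), (168, 0.2993, 0.086), (170, 0.3016, 0.088), (172, 0.3024, 0.084), (174, 0.3048, 0.086), (176, 0.3069, 0.087), (178, 0.3083, 0.086), (180, 0.31, 0.085)]
[(163, 0.2913, 0.085), (165, 0.2931, 0.085), (167, 0.2952, 0.086), (169, 0.2969, 0.085), (171, 0.2992, 0.087), (173, 0.3007, 0.086), (175, 0.3028, 0.086), (177, 0.3046, 0.086), (179, 0.3065, 0.086), (181, 0.3082, 0.085)]
[(167, 0.2916, 0.085), (169, 0.2937, 0.086), (171, 0.2958, 0.086), (173, 0.2977, 0.086), (175, 0.2996, 0.086), (177, 0.3012, 0.085), (179, 0.3032, 0.085), (181, 0.3053, 0.086), (183, 0.3073, 0.086), (185, 0.309, 0.085)]
```

View pics/w3.png

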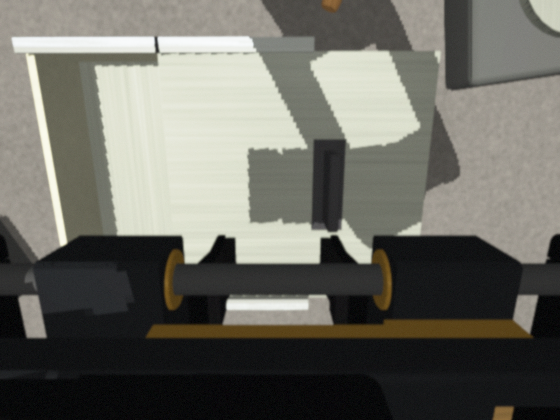

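```bash
python3 -c "
from h import *
a=np.radians(81.735); ey=np.array([np.cos(a),np.sin(a)]);ex=np.array([ey[1],-ey[0]])
t=.533*ex+.4465*ey; print(t); go(t[0],t[1],.111,81.735)"
```

```text
[0.59164929 0.3652429 ]
q6 end -50.0 c 81.6 81.6
 row [ 4.81 -0.18 15.25] -0.2
```

Request:
arm_command([
  [4.8, -0.2, 4, 0],
  [4.8, -0.2, 8, 0],
  [4.8, -0.2, 12, 0],
  [4.8, -0.2, 15.2, 0],
  [4.8, -0.2, 15.2, 0],
  [4.8, -0.2, 15.2, 0],
  [4.8, -0.2, 15.2, 0],
])

```text
clock: 8.1
position: [0.5905, 0.3652, 0.2724]
orientation: [0.001, 0.757, 0.653, -0.003]
force: [-0.5, 0.9, 0.0]
width: 0.0437
```

Request:
arm_command([
  [0, 0, 0, 0],
  [0, 0, 0, 0],
  [0, 0, 0, 0],
  [0, 0, 0, 0],
  [0, 0, 0, 0],
  [0, 0, 0, 0],
  [0, 0, 0, 0],
  [0.2, 0, 0, 0],
  [0.4, 0, 0, 0],
  [0.6, 0, 0, 0],
  [0.6, 0, 0, 0],
  [0.6, 0, 0, 0],
], jaw=-1)

```text
clock: 9.3
position: [0.5915, 0.3697, 0.2726]
orientation: [0.001, 0.757, 0.653, -0.005]
force: [-2.3, -6.6, 4.1]
width: 0.0096
```

Request:
arm_command([
  [0, 0, 0, 0],
  [0, 0, 0, 0],
  [0, 0, 0, 0],
  [0, 0, 0, 0],
  [-1.5, 0, -5, 0],
  [-3.5, 0, -10, 0],
  [-5, 0, -15, 0],
  [-5, 0, -15, 0],
  [-5, 0, -15, 0],
], jaw=0)

```text
clock: 10.2
position: [0.5855, 0.3214, 0.4267]
orientation: [0.002, 0.757, 0.653, -0.002]
force: [0.2, 0.2, 0.4]
width: 0.0434
```

```bash
sed -i 's/^for v in (80.*//;s/w3.png/w4.png/' e.py; python3 e.py
```

```text
t 10.2 tcp [0.5855 0.3214 0.4267] x [ 0.147  0.989 -0.005] y [ 0.989 -0.147  0.001] z [ 0.    -0.006 -1.   ] w 0.0434 F [0.2 0.2 0.4] q [ 0.39  0.31  1.38 -0.01  1.46 -1.04]
tab 1133 [0.49885667 0.44365581] [0.56802266 0.45406404] [0.53036014 0.44742267]
[0.29345946 0.29424004 0.29554104 0.54235456 0.54448921]
marks [(np.float64(0.40861077986754685), np.float64(0.29416331327761314), np.int64(49))]
floor 12164 0.00800795852563213 0.17506665165660143 0.26670796540041997
```

```bash
cat >> h.py <<'E'
A=np.radians(81.735); EY=np.array([np.cos(A),np.sin(A)]); EX=np.array([EY[1],-EY[0]])
def chest(cx,cy): return (.5335+cx)*EX+(.300+cy)*EY
def jars():
    im,d,p=snap('top'); W=cloud(d,p); out=[]
    for r in robot.regions_of('top','jar1'):
        q=W[r['region']]; q=q[q[:,2]>.045]
        if r['p']<.3 or len(q)<40: continue
        zt=np.median(q[:,2]); q=q[abs(q[:,2]-zt)<.006]
        (c,rad)=cv2.minEnclosingCircle((q[:,:2]*1000).astype(np.float32)); out.append((*np.mean(q[:,:2],0).round(4),round(float(zt),3)))
        print('jar',round(r['p'],2),out[-1],'encl',np.round(c,1),round(rad,1))
    return out
E
python3 -c "
from h import *
J=jars(); j=min(J,key=lambda j:np.hypot(j[0]-.552,j[1]+.136)); go(j[0],j[1],.2,-8.265); go(j[0],j[1],.045,-8.265); print(chest(-.076,-.091),chest(.038,-.04))"
```

```text
jar 0.86 (np.float64(0.5647), np.float64(-0.3799), 0.06) encl [ 565.1 -380.6] 25.2
jar 0.76 (np.float64(0.5529), np.float64(-0.136), 0.06) encl [ 553.1 -135.7] 25.0
jar 0.75 (np.float64(0.443), np.float64(-0.3152), 0.06) encl [ 443.8 -315.3] 25.8
jar 0.62 (np.float64(0.5665), np.float64(-0.2551), 0.06) encl [ 567.  -255.8] 25.1
jar 0.59 (np.float64(0.4518), np.float64(-0.0579), 0.06) encl [451.7 -58.4] 24.6
q6 end -5.6 c 81.6 81.5
 row [-45.67   3.61   6.15] 89.8
q6 end -5.6 c 81.6 81.5
 row [-45.51   3.72  21.65] 89.8
[0.48279241 0.14106288] [0.60293972 0.17514548]
```

Request:
arm_command([
  [-45.6, 3.6, 4, 89.8],
  [-45.6, 3.6, 4, 89.8],
  [-45.6, 3.6, 4, 89.8],
  [-45.6, 3.6, 4, 89.8],
  [-45.6, 3.6, 4, 89.8],
  [-45.6, 3.6, 4, 89.8],
  [-45.6, 3.6, 4, 89.8],
  [-45.6, 3.6, 4, 89.8],
  [-45.6, 3.6, 4, 89.8],
  [-45.6, 3.6, 4, 89.8],
  [-45.6, 3.6, 4, 89.8],
  [-45.6, 3.6, 6, 89.8],
  [-45.6, 3.6, 8, 89.8],
], jaw=0.6)

```text
clock: 11.65
position: [0.5524, -0.1353, 0.3426]
orientation: [0.004, 0.997, -0.072, -0.005]
force: [-0.4, -0.0, -0.2]
width: 0.0695
```

```bash
python3 -c "
from h import *
st(); im,d,p=snap('wrist'); W=cloud(d,p); m=(W[...,2]>.05)&(W[...,2]<.07)&(np.hypot(W[...,0]-.553,W[...,1]+.136)<.06)
q=W[m]; print('wrist',len(q), np.median(q[:,2]) if len(q) else 0, cv2.minEnclosingCircle((q[:,:2]*1000).astype(np.float32)) if len(q) else 0)
go(.553,-.136,.045,-8.265)"
```

```text
t 11.65 tcp [ 0.5524 -0.1353  0.3426] x [ 0.99  -0.143 -0.01 ] y [-0.143 -0.99   0.01 ] z [-0.011 -0.008 -1.   ] w 0.0695 F [-0.4 -0.  -0.2] q [-0.38  0.14  1.74 -0.01  1.27 -0.23]
wrist 3003 0.060066647373385185 ((552.5728759765625, -136.74063110351562), 25.31285285949707)
q6 end -5.6 c -8.2 -8.4
 row [ 0.42  0.   12.96] -0.2
```

Request:
arm_command([
  [0.2, 0, 4, 0],
  [0.2, 0, 8, 0],
  [0.2, 0, 11, 0],
  [0.2, 0, 13, 0],
  [0.2, 0, 13, 0],
  [0.2, 0, 13, 0],
])

```text
clock: 12.3
position: [0.5505, -0.1353, 0.2073]
orientation: [0.003, 0.997, -0.071, -0.01]
force: [0.0, -0.1, 0.0]
width: 0.0697
```

Request:
arm_command([
  [0, 0, 0, 0],
  [0, 0, 0, 0],
  [0, 0, 0, 0],
  [0, 0, 0, 0],
  [0, 0, 0, 0],
  [0, 0, 0, 0],
  [0, 0, -4, 0],
  [0, 0, -9, 0],
  [0, 0, -14, 0],
  [0, 0, -15.5, 0],
  [0, 0, -15.5, 0],
], jaw=-1, grip_force=20)

```text
clock: 13.4
position: [0.5542, -0.1348, 0.3652]
orientation: [0.004, 0.997, -0.071, -0.007]
force: [0.5, 0.2, -1.4]
width: 0.0498
```

```bash
cat > pl.py <<'E'
import sys; from h import *
st(); c=chest(float(sys.argv[1])/1e3,float(sys.argv[2])/1e3); print(c); go(*c,.2,-8.265); go(*c,.055,-8.265)
E
python3 pl.py -76 -91
```

```text
t 13.4 tcp [ 0.5542 -0.1348  0.3652] x [ 0.99  -0.142 -0.013] y [-0.142 -0.99   0.009] z [-0.014 -0.007 -1.   ] w 0.0498 F [ 0.5  0.2 -1.4] q [-0.37  0.13  1.71 -0.01  1.32 -0.23]
[0.48279241 0.14106288]
q6 end 24.6 c -8.2 -8.4
 row [-11.   -26.29   0.09] -0.1
q6 end 24.6 c -8.2 -8.4
 row [-10.8  -26.41  14.59] -0.1
```

Request:
arm_command([
  [-11, -26.3, 0, 0],
  [-11, -26.3, 0, 0],
  [-11, -26.3, 0, 0],
  [-11, -26.3, 0, 0],
  [-11, -26.3, 0, 0],
  [-11, -26.3, 0, 0],
  [-11, -26.3, 0, 0],
  [-11, -26.3, 3, 0],
  [-11, -26.4, 6, 0],
  [-11, -26.4, 8, 0],
  [-11, -26.4, 8, 0],
  [-11, -26.4, 8, 0],
  [-11, -26.4, 8, 0],
])

```text
clock: 14.7
position: [0.4823, 0.1413, 0.285]
orientation: [0.004, 0.997, -0.072, -0.007]
force: [0.9, 0.6, -1.3]
width: 0.0499
```

```bash
python3 pl.py -76 -91
```

```text
t 14.7 tcp [0.4823 0.1413 0.285 ] x [ 0.99  -0.143 -0.013] y [-0.143 -0.99   0.009] z [-0.014 -0.007 -1.   ] w 0.0499 F [ 0.9  0.6 -1.3] q [ 0.13  0.06  1.95 -0.01  1.15  0.28]
[0.48279241 0.14106288]
q6 end 24.6 c -8.2 -8.3
 row [-0.04  0.08 -7.85] -0.1
q6 end 24.6 c -8.2 -8.3
 row [ 0.14 -0.04  6.65] -0.1
```

Request:
arm_command([
  [0.3, 0, 2.5, 0],
  [0.3, 0, 5, 0],
  [0.3, 0, 6.3, 0],
  [0.3, 0, 6.9, 0],
  [0.3, 0, 6.9, 0],
  [0.3, 0, 6.9, 0],
])

```text
clock: 15.3
position: [0.485, 0.1405, 0.2171]
orientation: [0.004, 0.997, -0.072, -0.006]
force: [-0.1, 0.5, -1.4]
width: 0.0495
```

Request:
arm_command([
  [0, 0, 0, 0],
  [0, 0, 0, 0],
  [0, 0, 0, 0],
  [0, 0, 0, 0],
  [0, 0, -3, 0],
  [0, 0, -7, 0],
  [0, 0, -12, 0],
  [0, 0, -15, 0],
  [0, 0, -15, 0],
  [0, 0, -15, 0],
], jaw=0.29)

```text
clock: 16.3
position: [0.4868, 0.1415, 0.3677]
orientation: [0.004, 0.997, -0.072, -0.005]
force: [-0.0, 0.8, -1.6]
width: 0.0561
```

```bash
sed -i "s/t=np.array(\[gx,gy,gz+robot.grip_depth\]); d=M.T@(t-p)\*100/t=np.array([gx,gy,gz]); d=M.T@(t-p-M[:,2]*robot.grip_depth)*100/" h.py
cat > pk.py <<'E'
import sys; from h import *
x,y=map(float,sys.argv[1:3]); st(); J=jars(); j=min(J,key=lambda j:np.hypot(j[0]-x,j[1]-y)); print(j); go(j[0],j[1],.2,-8.265); go(j[0],j[1],.044,-8.265)
E
python3 pk.py .452 -.058
```

```text
t 16.3 tcp [0.4868 0.1415 0.3677] x [ 0.99  -0.143 -0.009] y [-0.143 -0.99   0.008] z [-0.01  -0.006 -1.   ] w 0.0561 F [-0.   0.8 -1.6] q [ 0.13 -0.03  1.87 -0.01  1.32  0.27]
jar 0.85 (np.float64(0.564), np.float64(-0.3807), 0.06) encl [ 563.4 -381.3] 25.5
jar 0.81 (np.float64(0.5666), np.float64(-0.2563), 0.06) encl [ 566.4 -256.7] 25.2
jar 0.7 (np.float64(0.4436), np.float64(-0.3144), 0.06) encl [ 442.7 -315.2] 25.3
jar 0.67 (np.float64(0.4519), np.float64(-0.0583), 0.06) encl [452.1 -58.5] 24.9
(np.float64(0.4519), np.float64(-0.0583), 0.06)
q6 end 0.9 c -8.2 -8.3
 row [-0.31 20.1   0.38] -0.0
q6 end 0.9 c -8.2 -8.3
 row [-0.11 19.96 15.97] -0.0
```

```bash
python3 -c "
from h import *
st(); im,d,p=snap('wrist','w5.png'); W=cloud(d,p); m=(W[...,2]>.06)&(W[...,2]<.074)&(np.hypot(W[...,0]-.4828,W[...,1]-.141)<.05)
q=W[m]; print(len(q)); print(cv2.minEnclosingCircle((q[:,:2]*1000).astype(np.float32)), np.median(q[:,2]))"
```

```text
t 16.4 tcp [0.4861 0.1414 0.3654] x [ 0.99  -0.143 -0.013] y [-0.143 -0.99   0.009] z [-0.014 -0.007 -1.   ] w 0.0559 F [ 0.7 -0.2 -0.2] q [ 0.13 -0.03  1.87 -0.01  1.32  0.27]
3196
((475.74560546875, 130.03256225585938), 48.168617248535156) 0.06804611395414117
```

View pics/w5.png

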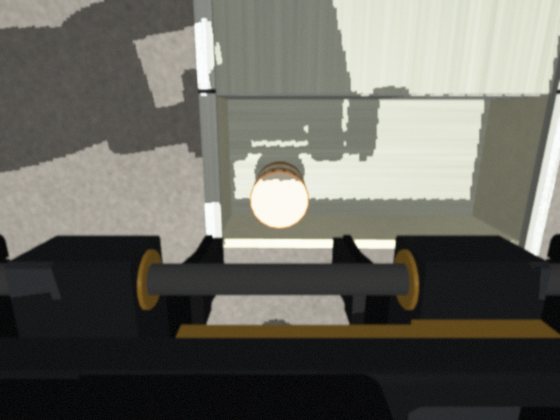

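Request:
arm_command([
  [-0.1, 20, 0, 0],
  [-0.1, 20, 0, 0],
  [-0.1, 20, 0, 0],
  [-0.1, 20, 0, 0],
  [-0.1, 20, 0, 0],
  [-0.1, 20, 3, 0],
  [-0.1, 20, 7, 0],
  [-0.1, 20, 11, 0],
  [-0.1, 20, 14, 0],
  [-0.1, 20, 15.8, 0],
  [-0.1, 20, 15.8, 0],
  [-0.1, 20, 15.8, 0],
], jaw=0.6)

```text
clock: 17.65
position: [0.4538, -0.057, 0.2083]
orientation: [0.004, 0.997, -0.071, -0.008]
force: [-0.6, 0.2, 0.3]
width: 0.0693
```

Request:
arm_command([
  [0, 0, 0, 0],
  [0, 0, 0, 0],
  [0, 0, 0, 0],
  [0, 0, 0, 0],
  [0, 0, 0, 0],
  [0, 0, 0, 0],
  [0, 0, -4, 0],
  [0, 0, -9, 0],
  [0, 0, -14, 0],
  [0, 0, -15.5, 0],
  [0, 0, -15.5, 0],
  [0, 0, -15.5, 0],
], jaw=-1)

```text
clock: 18.85
position: [0.456, -0.0559, 0.3621]
orientation: [0.004, 0.997, -0.071, -0.009]
force: [0.1, -0.0, -3.2]
width: 0.0494
```

```bash
python3 pl.py 76 -91
```

```text
t 18.85 tcp [ 0.456  -0.0559  0.3621] x [ 0.99  -0.142 -0.018] y [-0.142 -0.99   0.008] z [-0.019 -0.006 -1.   ] w 0.0494 F [ 0.1 -0.  -3.2] q [-0.29 -0.14  1.98 -0.01  1.32 -0.14]
[0.63321371 0.11921262]
q6 end 18.9 c -8.2 -8.4
 row [ 15.33 -19.99  -0.58] -0.1
q6 end 18.9 c -8.2 -8.4
 row [ 15.58 -20.11  13.92] -0.1
```

Request:
arm_command([
  [15.5, -20, 0, 0],
  [15.5, -20, 0, 0],
  [15.5, -20, 0, 0],
  [15.5, -20, 0, 0],
  [15.5, -20, 0, 0],
  [15.5, -20, 0, 0],
  [15.5, -20, 4, 0],
  [15.5, -20, 7, 0],
  [15.5, -20, 7, 0],
  [15.5, -20, 7, 0],
])

```text
clock: 19.85
position: [0.6356, 0.1192, 0.2854]
orientation: [0.004, 0.997, -0.072, -0.011]
force: [0.2, 0.4, -1.7]
width: 0.0494
```

```bash
python3 pl.py 76 -91
```

```text
t 19.85 tcp [0.6356 0.1192 0.2854] x [ 0.989 -0.143 -0.022] y [-0.143 -0.99   0.01 ] z [-0.023 -0.006 -1.   ] w 0.0494 F [ 0.2  0.4 -1.7] q [ 0.06  0.38  1.56 -0.    1.22  0.21]
[0.63321371 0.11921262]
q6 end 18.9 c -8.2 -8.3
 row [-0.04 -0.05 -7.81] -0.0
q6 end 18.9 c -8.2 -8.3
 row [ 0.28 -0.18  6.69] -0.0
```

Request:
arm_command([
  [0.1, -0.1, 2.5, 0],
  [0.1, -0.1, 5, 0],
  [0.2, -0.1, 6.3, 0],
  [0.2, -0.1, 6.8, 0],
  [0.2, -0.1, 6.8, 0],
  [0.2, -0.1, 6.8, 0],
])

```text
clock: 20.45
position: [0.637, 0.1195, 0.2191]
orientation: [0.004, 0.997, -0.072, -0.01]
force: [0.2, 0.5, -2.1]
width: 0.0494
```

Request:
arm_command([
  [0, 0, 0, 0],
  [0, 0, 0, 0],
  [0, 0, 0, 0],
  [0, 0, 0, 0],
  [0, 0, -3, 0],
  [0, 0, -7, 0],
  [0, 0, -12, 0],
  [0, 0, -17, 0],
], jaw=0.29)

```text
clock: 21.25
position: [0.6401, 0.1205, 0.3903]
orientation: [0.004, 0.997, -0.072, -0.011]
force: [0.1, -0.5, -1.0]
width: 0.0563
```

```bash
python3 -c "
from h import *
st(); robot.snapshot('wrist'); st()"
```

```text
t 21.25 tcp [0.6401 0.1205 0.3903] x [ 0.99  -0.143 -0.021] y [-0.143 -0.99   0.009] z [-0.022 -0.006 -1.   ] w 0.0563 F [ 0.1 -0.5 -1. ] q [ 0.07  0.3   1.46 -0.    1.41  0.21]
t 21.3 tcp [0.6423 0.1208 0.4019] x [ 0.99  -0.143 -0.006] y [-0.143 -0.99   0.006] z [-0.007 -0.005 -1.   ] w 0.0563 F [ 3.  -0.6  6.8] q [ 0.07  0.29  1.45 -0.    1.41  0.21]
```

```bash
python3 -c "
from h import *
st(); go(.5665,-.2563,.15,-8.265)"
```

```text
t 21.3 tcp [0.6423 0.1208 0.4019] x [ 0.99  -0.143 -0.006] y [-0.143 -0.99   0.006] z [-0.007 -0.005 -1.   ] w 0.0563 F [ 3.  -0.6  6.8] q [ 0.07  0.29  1.45 -0.    1.41  0.21]
q6 end -16.1 c -8.2 -8.2
 row [-1.97 38.26  9.08] 0.0
```

Request:
arm_command([
  [-2, 38.2, 4, 0],
  [-2, 38.2, 4, 0],
  [-2, 38.2, 4, 0],
  [-2, 38.2, 4, 0],
  [-2, 38.2, 4, 0],
  [-2, 38.2, 4, 0],
  [-2, 38.2, 4, 0],
  [-2, 38.2, 6, 0],
  [-2, 38.2, 9, 0],
  [-2, 38.2, 9, 0],
  [-2, 38.2, 9, 0],
  [-2, 38.2, 9, 0],
], jaw=0.6)

```text
clock: 22.5
position: [0.5682, -0.2543, 0.316]
orientation: [0.003, 0.997, -0.071, -0.002]
force: [-0.4, -0.6, 1.2]
width: 0.0697
```

```bash
python3 pk.py .5665 -.2563
```

```text
t 22.5 tcp [ 0.5682 -0.2543  0.316 ] x [ 0.99  -0.141 -0.004] y [-0.141 -0.99   0.007] z [-0.004 -0.006 -1.   ] w 0.0697 F [-0.4 -0.6  1.2] q [-0.55  0.29  1.62 -0.01  1.24 -0.4 ]
jar 0.9 (np.float64(0.6334), np.float64(0.1168), 0.068) encl [634.2 117.9] 24.9
jar 0.7 (np.float64(0.5866), np.float64(0.33), 0.086) encl [578.2 272.6] 222.2
jar 0.6 (np.float64(0.4841), np.float64(0.1394), 0.068) encl [483.9 139.6] 25.0
jar 0.52 (np.float64(0.5519), np.float64(-0.3754), 0.061) encl [ 553.1 -376.3] 17.6
(np.float64(0.5519), np.float64(-0.3754), 0.061)
q6 end -26.0 c -8.1 -8.3
 row [ 0.12 12.14 -4.63] -0.0
q6 end -26.0 c -8.1 -8.3
 row [ 0.17 12.03 10.97] -0.0
```

```bash
cat > wk.py <<'E'
import sys; from h import *
x,y=map(float,sys.argv[1:3]); st(); im,d,p=snap('wrist'); W=cloud(d,p); m=(W[...,2]>.053)&(W[...,2]<.067)&(np.hypot(W[...,0]-x,W[...,1]-y)<.07)
q=W[m]; c,r=cv2.minEnclosingCircle((q[:,:2]*1000).astype(np.float32)); print(len(q),c,r,np.median(q[:,2])); st(); go(c[0]/1e3,c[1]/1e3,.044,-8.265)
E
python3 wk.py .5665 -.2563
```

```text
t 22.6 tcp [ 0.5683 -0.2543  0.3163] x [ 0.99  -0.141 -0.003] y [-0.141 -0.99   0.007] z [-0.004 -0.007 -1.   ] w 0.0698 F [ 1.5 -0.2  0.7] q [-0.55  0.29  1.62 -0.01  1.24 -0.4 ]
3588 (566.66796875, -257.3208312988281) 25.328994750976562 0.06007101962904608
t 22.65 tcp [ 0.5682 -0.2543  0.3162] x [ 0.99  -0.141 -0.003] y [-0.141 -0.99   0.007] z [-0.004 -0.006 -1.   ] w 0.0692 F [0.4 0.5 0.1] q [-0.55  0.29  1.62 -0.01  1.24 -0.4 ]
q6 end -16.2 c -8.1 -8.3
 row [-0.03  0.13 10.87] -0.0
```

Request:
arm_command([
  [0, 0.1, 4, 0],
  [0, 0.1, 8, 0],
  [0, 0.1, 10, 0],
  [0, 0.1, 10.9, 0],
  [0, 0.1, 10.9, 0],
  [0, 0.1, 10.9, 0],
])

```text
clock: 23.25
position: [0.5685, -0.2563, 0.209]
orientation: [0.004, 0.997, -0.071, -0.001]
force: [0.7, -0.1, -0.1]
width: 0.0696
```

Request:
arm_command([
  [0, 0, 0, 0],
  [0, 0, 0, 0],
  [0, 0, 0, 0],
  [0, 0, 0, 0],
  [0, 0, 0, 0],
  [0, 0, 0, 0],
  [0, 0, -4, 0],
  [0, 0, -9, 0],
  [0, 0, -14, 0],
  [0, 0, -15.5, 0],
  [0, 0, -15.5, 0],
  [0, 0, -15.5, 0],
], jaw=-1)

```text
clock: 24.45
position: [0.5683, -0.2548, 0.3621]
orientation: [0.003, 0.997, -0.071, -0.002]
force: [-0.4, -0.4, -2.7]
width: 0.0497
```

```bash
python3 pl.py 38 -40
```

```text
t 24.45 tcp [ 0.5683 -0.2548  0.3621] x [ 0.99  -0.141 -0.003] y [-0.141 -0.99   0.007] z [-0.004 -0.007 -1.   ] w 0.0497 F [-0.4 -0.4 -2.7] q [-0.55  0.25  1.58 -0.01  1.32 -0.4 ]
[0.60293972 0.17514548]
q6 end 24.5 c -8.1 -8.2
 row [ -2.59 -43.16  -0.44] 0.0
q6 end 24.5 c -8.1 -8.2
 row [ -2.55 -43.27  14.06] 0.0
```

Request:
arm_command([
  [-2.6, -43.2, 0, 0],
  [-2.6, -43.2, 0, 0],
  [-2.6, -43.2, 0, 0],
  [-2.6, -43.2, 0, 0],
  [-2.6, -43.2, 0, 0],
  [-2.6, -43.2, 0, 0],
  [-2.6, -43.2, 0, 0],
  [-2.6, -43.2, 0, 0],
  [-2.6, -43.2, 0, 0],
  [-2.6, -43.2, 0, 0],
  [-2.6, -43.2, 0, 0],
  [-2.6, -43.2, 4, 0],
  [-2.6, -43.2, 7, 0],
  [-2.6, -43.2, 8, 0],
  [-2.6, -43.2, 8, 0],
  [-2.6, -43.2, 8, 0],
])

```text
clock: 26.05
position: [0.6037, 0.1752, 0.28]
orientation: [0.003, 0.997, -0.071, -0.001]
force: [-0.0, 0.6, -0.7]
width: 0.0496
```

```bash
python3 pl.py 38 -40
```

```text
t 26.05 tcp [0.6037 0.1752 0.28  ] x [ 0.99  -0.142 -0.002] y [-0.142 -0.99   0.007] z [-0.003 -0.007 -1.   ] w 0.0496 F [-0.   0.6 -0.7] q [ 0.16  0.34  1.62 -0.01  1.18  0.3 ]
[0.60293972 0.17514548]
q6 end 24.5 c -8.2 -8.3
 row [-0.06 -0.03 -8.35] -0.1
q6 end 24.5 c -8.2 -8.3
 row [-0.03 -0.14  6.15] -0.1
```

Request:
arm_command([
  [0, -0.1, 2.5, 0],
  [0, -0.1, 4.5, 0],
  [0, -0.1, 5.7, 0],
  [0, -0.1, 6.2, 0],
  [0, -0.1, 6.2, 0],
  [0, -0.1, 6.2, 0],
])

```text
clock: 26.65
position: [0.6044, 0.1759, 0.2194]
orientation: [0.003, 0.997, -0.071, -0.0]
force: [0.6, 0.2, -1.1]
width: 0.0494
```

Request:
arm_command([
  [0, 0, 0, 0],
  [0, 0, 0, 0],
  [0, 0, 0, 0],
  [0, 0, 0, 0],
  [0, 0, -3, 0],
  [0, 0, -7, 0],
  [0, 0, -12, 0],
  [0, 0, -15, 0],
  [0, 0, -15, 0],
  [0, 0, -15, 0],
  [0, 0, -15, 0],
], jaw=0.29)

```text
clock: 27.75
position: [0.6039, 0.1767, 0.3675]
orientation: [0.004, 0.997, -0.071, -0.002]
force: [0.2, 0.3, -0.2]
width: 0.056
```

```bash
python3 pk.py .565 -.381
```

```text
t 27.75 tcp [0.6039 0.1767 0.3675] x [ 0.99  -0.142 -0.003] y [-0.142 -0.99   0.007] z [-0.004 -0.007 -1.   ] w 0.056 F [ 0.2  0.3 -0.2] q [ 0.16  0.26  1.55 -0.01  1.34  0.31]
jar 0.95 (np.float64(0.6068), np.float64(-0.3629), 0.06) encl [ 606.7 -363.3] 24.9
jar 0.84 (np.float64(0.6332), np.float64(0.1176), 0.068) encl [633.5 117.7] 25.1
jar 0.6 (np.float64(0.4428), np.float64(-0.3152), 0.06) encl [ 442.8 -315.7] 25.8
jar 0.48 (np.float64(0.4855), np.float64(0.1282), 0.068) encl [486.  132.5] 23.1
(np.float64(0.6068), np.float64(-0.3629), 0.06)
q6 end -22.6 c -8.2 -8.3
 row [ 8.01 53.25  0.73] 0.0
q6 end -22.6 c -8.2 -8.3
 row [ 8.06 53.13 16.33] 0.0
```

Request:
arm_command([
  [8, 53.2, 0, 0],
  [8, 53.2, 0, 0],
  [8, 53.2, 0, 0],
  [8, 53.2, 0, 0],
  [8, 53.2, 0, 0],
  [8, 53.2, 0, 0],
  [8, 53.2, 0, 0],
  [8, 53.2, 0, 0],
  [8, 53.2, 0, 0],
  [8, 53.2, 0, 0],
  [8, 53.2, 0, 0],
  [8, 53.2, 0, 0],
  [8, 53.2, 3, 0],
  [8, 53.2, 5, 0],
  [8, 53.2, 5, 0],
  [8, 53.2, 5, 0],
  [8, 53.2, 5, 0],
], jaw=0.43)

```text
clock: 29.55
position: [0.6078, -0.3613, 0.3222]
orientation: [0.004, 0.997, -0.071, -0.001]
force: [0.7, 0.7, 0.0]
width: 0.0621
```

```bash
python3 wk.py .6068 -.363
```

```text
t 29.55 tcp [ 0.6078 -0.3613  0.3222] x [ 0.99  -0.142 -0.002] y [-0.142 -0.99   0.008] z [-0.003 -0.008 -1.   ] w 0.0621 F [0.7 0.7 0. ] q [-0.65  0.47  1.36 -0.01  1.3  -0.5 ]
3425 (606.784423828125, -365.4176025390625) 25.437326431274414 0.06007997031486051
t 29.6 tcp [ 0.6078 -0.3615  0.3226] x [ 0.99  -0.142 -0.001] y [-0.142 -0.99   0.009] z [-0.002 -0.008 -1.   ] w 0.0627 F [-0.9  1.2 -0.4] q [-0.65  0.47  1.36 -0.01  1.3  -0.5 ]
q6 end -22.8 c -8.1 -8.3
 row [-0.02  0.17 11.51] -0.0
```

Request:
arm_command([
  [0, 0.1, 4, 0],
  [0, 0.1, 8, 0],
  [0, 0.1, 10.5, 0],
  [0, 0.1, 11.5, 0],
  [0, 0.1, 11.5, 0],
  [0, 0.1, 11.5, 0],
])

```text
clock: 30.2
position: [0.6083, -0.3639, 0.2099]
orientation: [0.005, 0.997, -0.071, 0.001]
force: [0.1, -0.5, 0.6]
width: 0.0624
```

Request:
arm_command([
  [0, 0, 0, 0],
  [0, 0, 0, 0],
  [0, 0, 0, 0],
  [0, 0, 0, 0],
  [0, 0, 0, 0],
  [0, 0, 0, 0],
  [0, 0, -4, 0],
  [0, 0, -9, 0],
  [0, 0, -14, 0],
  [0, 0, -15.5, 0],
  [0, 0, -15.5, 0],
  [0, 0, -15.5, 0],
], jaw=-1)

```text
clock: 31.4
position: [0.6079, -0.362, 0.3632]
orientation: [0.005, 0.997, -0.071, -0.0]
force: [0.2, -0.1, -2.6]
width: 0.0497
```

```bash
python3 pl.py -38 -40
```

```text
t 31.4 tcp [ 0.6079 -0.362   0.3632] x [ 0.99  -0.142  0.   ] y [-0.142 -0.99   0.009] z [-0.001 -0.009 -1.   ] w 0.0497 F [ 0.2 -0.1 -2.6] q [-0.65  0.44  1.33 -0.01  1.37 -0.5 ]
[0.52772908 0.18607061]
q6 end 27.7 c -8.1 -8.2
 row [-15.69 -53.27  -0.52] 0.0
q6 end 27.7 c -8.1 -8.2
 row [-15.69 -53.41  13.98] 0.0
```

Request:
arm_command([
  [-15.7, -53.3, 0, 0],
  [-15.7, -53.3, 0, 0],
  [-15.7, -53.3, 0, 0],
  [-15.7, -53.3, 0, 0],
  [-15.7, -53.3, 0, 0],
  [-15.7, -53.3, 0, 0],
  [-15.7, -53.3, 0, 0],
  [-15.7, -53.3, 0, 0],
  [-15.7, -53.3, 0, 0],
  [-15.7, -53.3, 0, 0],
  [-15.7, -53.3, 0, 0],
  [-15.7, -53.3, 0, 0],
  [-15.7, -53.3, 0, 0],
  [-15.7, -53.3, 0, 0],
  [-15.7, -53.3, 4, 0],
  [-15.7, -53.3, 7, 0],
  [-15.7, -53.3, 8, 0],
  [-15.7, -53.3, 8, 0],
  [-15.7, -53.3, 8, 0],
  [-15.7, -53.3, 8, 0],
])

```text
clock: 33.4
position: [0.5289, 0.1868, 0.2803]
orientation: [0.004, 0.997, -0.071, 0.001]
force: [-0.3, -1.3, -0.2]
width: 0.0492
```

```bash
python3 pl.py -38 -40
```

```text
t 33.4 tcp [0.5289 0.1868 0.2803] x [ 0.99  -0.142  0.003] y [-0.142 -0.99   0.008] z [ 0.002 -0.009 -1.   ] w 0.0492 F [-0.3 -1.3 -0.2] q [ 0.2   0.19  1.81 -0.01  1.14  0.35]
[0.52772908 0.18607061]
q6 end 27.7 c -8.2 -8.4
 row [-0.13  0.02 -8.32] -0.1
q6 end 27.7 c -8.2 -8.4
 row [-0.18 -0.09  6.18] -0.1
```

Request:
arm_command([
  [-0.15, -0.1, 2.5, 0],
  [-0.15, -0.1, 4.5, 0],
  [-0.15, -0.1, 5.7, 0],
  [-0.15, -0.1, 6.1, 0],
  [-0.15, -0.1, 6.1, 0],
  [-0.15, -0.1, 6.1, 0],
])

```text
clock: 34.0
position: [0.5283, 0.1877, 0.2205]
orientation: [0.004, 0.997, -0.071, 0.002]
force: [0.1, 1.1, -2.1]
width: 0.0494
```

Request:
arm_command([
  [0, 0, 0, 0],
  [0, 0, 0, 0],
  [0, 0, 0, 0],
  [0, 0, 0, 0],
  [0, 0, -3, 0],
  [0, 0, -7, 0],
  [0, 0, -12, 0],
  [0, 0, -15, 0],
  [0, 0, -15, 0],
  [0, 0, -15, 0],
  [0, 0, -15, 0],
], jaw=0.29)

```text
clock: 35.1
position: [0.5271, 0.1887, 0.3687]
orientation: [0.004, 0.997, -0.071, 0.001]
force: [0.7, -0.2, -0.3]
width: 0.0561
```

```bash
python3 pk.py .443 -.315
```

```text
t 35.1 tcp [0.5271 0.1887 0.3687] x [ 0.99  -0.142  0.003] y [-0.142 -0.99   0.008] z [ 0.001 -0.009 -1.   ] w 0.0561 F [ 0.7 -0.2 -0.3] q [ 0.21  0.09  1.74 -0.01  1.31  0.35]
jar 0.84 (np.float64(0.6335), np.float64(0.1179), 0.068) encl [633.9 117.9] 24.9
jar 0.84 (np.float64(0.4846), np.float64(0.1392), 0.068) encl [484.7 139.5] 25.1
jar 0.78 (np.float64(0.4438), np.float64(-0.3147), 0.06) encl [ 444.4 -315.1] 25.7
jar 0.69 (np.float64(0.5295), np.float64(0.1697), 0.068) encl [528.2 170.9] 17.4
jar 0.62 (np.float64(0.604), np.float64(0.1597), 0.068) encl [603.4 164. ] 20.4
(np.float64(0.4438), np.float64(-0.3147), 0.06)
q6 end -27.1 c -8.2 -8.3
 row [-1.12 50.87  0.92] -0.0
q6 end -27.1 c -8.2 -8.3
 row [-1.15 50.73 16.52] -0.0
```

Request:
arm_command([
  [-1.1, 50.8, 0, 0],
  [-1.1, 50.8, 0, 0],
  [-1.1, 50.8, 0, 0],
  [-1.1, 50.8, 0, 0],
  [-1.1, 50.8, 0, 0],
  [-1.1, 50.8, 0, 0],
  [-1.1, 50.8, 0, 0],
  [-1.1, 50.8, 0, 0],
  [-1.1, 50.8, 0, 0],
  [-1.1, 50.8, 0, 0],
  [-1.1, 50.8, 0, 0],
  [-1.1, 50.8, 0, 0],
  [-1.1, 50.8, 0, 0],
  [-1.1, 50.8, 3, 0],
  [-1.1, 50.8, 5, 0],
  [-1.1, 50.8, 5, 0],
  [-1.1, 50.8, 5, 0],
  [-1.1, 50.8, 5, 0],
], jaw=0.6)

```text
clock: 37.0
position: [0.4448, -0.3125, 0.3242]
orientation: [0.005, 0.997, -0.071, 0.001]
force: [0.1, -0.8, -0.1]
width: 0.0698
```

```bash
python3 wk.py .443 -.315
```

```text
t 37.0 tcp [ 0.4448 -0.3125  0.3242] x [ 0.99  -0.141  0.004] y [-0.141 -0.99   0.01 ] z [ 0.002 -0.01  -1.   ] w 0.0698 F [ 0.1 -0.8 -0.1] q [-0.76  0.1   1.82 -0.01  1.21 -0.61]
3376 (442.6098937988281, -316.7020263671875) 25.34214973449707 0.06008693642767349
t 37.05 tcp [ 0.4447 -0.3127  0.3243] x [ 0.99  -0.141  0.004] y [-0.141 -0.99   0.01 ] z [ 0.002 -0.011 -1.   ] w 0.0697 F [ 1.1  0.1 -0.6] q [-0.76  0.1   1.82 -0.01  1.21 -0.61]
q6 end -27.3 c -8.1 -8.2
 row [-0.27  0.14 11.69] 0.0
```

Request:
arm_command([
  [-0.2, 0.1, 4, 0],
  [-0.2, 0.1, 8, 0],
  [-0.2, 0.1, 10.5, 0],
  [-0.2, 0.1, 11.6, 0],
  [-0.2, 0.1, 11.6, 0],
  [-0.2, 0.1, 11.6, 0],
])

```text
clock: 37.65
position: [0.4437, -0.3153, 0.21]
orientation: [0.006, 0.997, -0.071, 0.003]
force: [0.4, 0.2, 0.2]
width: 0.0694
```

Request:
arm_command([
  [0, 0, 0, 0],
  [0, 0, 0, 0],
  [0, 0, 0, 0],
  [0, 0, 0, 0],
  [0, 0, 0, 0],
  [0, 0, 0, 0],
  [0, 0, -4, 0],
  [0, 0, -9, 0],
  [0, 0, -14, 0],
  [0, 0, -15.5, 0],
  [0, 0, -15.5, 0],
  [0, 0, -15.5, 0],
], jaw=-1)

```text
clock: 38.85
position: [0.4426, -0.313, 0.3632]
orientation: [0.005, 0.997, -0.071, 0.002]
force: [-1.1, 1.1, -1.9]
width: 0.0494
```

```bash
python3 pl.py 0 -91
```

```text
t 38.85 tcp [ 0.4426 -0.313   0.3632] x [ 0.99  -0.141  0.004] y [-0.141 -0.99   0.01 ] z [ 0.003 -0.011 -1.   ] w 0.0494 F [-1.1  1.1 -1.9] q [-0.76  0.05  1.79 -0.01  1.29 -0.62]
[0.55800306 0.13013775]
q6 end 21.4 c -8.1 -8.2
 row [  5.11 -45.66  -0.47] 0.1
q6 end 21.4 c -8.1 -8.2
 row [  5.05 -45.81  14.03] 0.1
```

Request:
arm_command([
  [5.1, -45.7, 0, 0],
  [5.1, -45.7, 0, 0],
  [5.1, -45.7, 0, 0],
  [5.1, -45.7, 0, 0],
  [5.1, -45.7, 0, 0],
  [5.1, -45.7, 0, 0],
  [5.1, -45.7, 0, 0],
  [5.1, -45.7, 0, 0],
  [5.1, -45.7, 0, 0],
  [5.1, -45.7, 0, 0],
  [5.1, -45.7, 0, 0],
  [5.1, -45.7, 0, 0],
  [5.1, -45.7, 4, 0],
  [5.1, -45.7, 5, 0],
  [5.1, -45.7, 5, 0],
  [5.1, -45.7, 5, 0],
  [5.1, -45.7, 5, 0],
])

```text
clock: 40.55
position: [0.5584, 0.1312, 0.3105]
orientation: [0.005, 0.997, -0.071, 0.003]
force: [-0.6, -0.4, -1.0]
width: 0.0497
```

```bash
python3 pl.py 0 -91
```

```text
t 40.55 tcp [0.5584 0.1312 0.3105] x [ 0.99  -0.142  0.007] y [-0.142 -0.99   0.01 ] z [ 0.005 -0.01  -1.   ] w 0.0497 F [-0.6 -0.4 -1. ] q [ 0.1   0.18  1.75 -0.01  1.2   0.24]
[0.55800306 0.13013775]
q6 end 21.4 c -8.2 -8.4
 row [-0.1  0.  -5.3] -0.1
q6 end 21.4 c -8.2 -8.4
 row [-0.19 -0.14  9.2 ] -0.1
```

Request:
arm_command([
  [-0.15, -0.1, 3, 0],
  [-0.15, -0.1, 6, 0],
  [-0.15, -0.1, 8.3, 0],
  [-0.15, -0.1, 9.1, 0],
  [-0.15, -0.1, 9.1, 0],
  [-0.15, -0.1, 9.1, 0],
])

```text
clock: 41.15
position: [0.5584, 0.1315, 0.2211]
orientation: [0.005, 0.997, -0.071, 0.004]
force: [0.0, 0.2, -1.6]
width: 0.0492
```

Request:
arm_command([
  [0, 0, 0, 0],
  [0, 0, 0, 0],
  [0, 0, 0, 0],
  [0, 0, 0, 0],
  [0, 0, -3, 0],
  [0, 0, -7, 0],
  [0, 0, -12, 0],
  [0, 0, -17, 0],
  [0, 10, -19, 0],
  [0, 14, -19, 0],
  [0, 14, -19, 0],
  [0, 14, -19, 0],
], jaw=0.29)

```text
clock: 42.35
position: [0.5366, -0.0091, 0.4136]
orientation: [0.006, 0.997, -0.074, 0.005]
force: [0.3, 1.6, 0.6]
width: 0.0562
```

```bash
python3 -c "
from h import *
st(); jars(); im,d,p=snap('wrist','w6.png'); im,d,p=snap('top','t6.png'); W=cloud(d,p)
q=W[(W[...,2]>.105)&(W[...,2]<.14)&(np.abs(W[...,1]-.33)<.13)][:,:2]; print('tab',len(q),q.mean(0)@EX,q.mean(0)@EY)
cv2.imwrite('pics/v6.png',cv2.resize(im[70:350,90:490,::-1],None,fx=2,fy=2,interpolation=cv2.INTER_CUBIC))"
```

```text
t 42.35 tcp [ 0.5366 -0.0091  0.4136] x [ 0.989 -0.147  0.011] y [-0.147 -0.989  0.011] z [ 0.01  -0.013 -1.   ] w 0.0562 F [0.3 1.6 0.6] q [-0.16 -0.    1.75 -0.01  1.38 -0.01]
jar 0.83 (np.float64(0.5612), np.float64(0.1307), 0.068) encl [561.7 130.8] 25.1
jar 0.77 (np.float64(0.6329), np.float64(0.1171), 0.068) encl [633.  117.5] 24.8
jar 0.6 (np.float64(0.6049), np.float64(0.1755), 0.068) encl [605.4 175.8] 25.3
jar 0.56 (np.float64(0.5301), np.float64(0.1871), 0.068) encl [530.1 187.6] 25.4
jar 0.53 (np.float64(0.4838), np.float64(0.1394), 0.068) encl [483.7 139.7] 25.0
tab 169 0.5338027077489386 0.44699939789509013
```

View pics/v6.png

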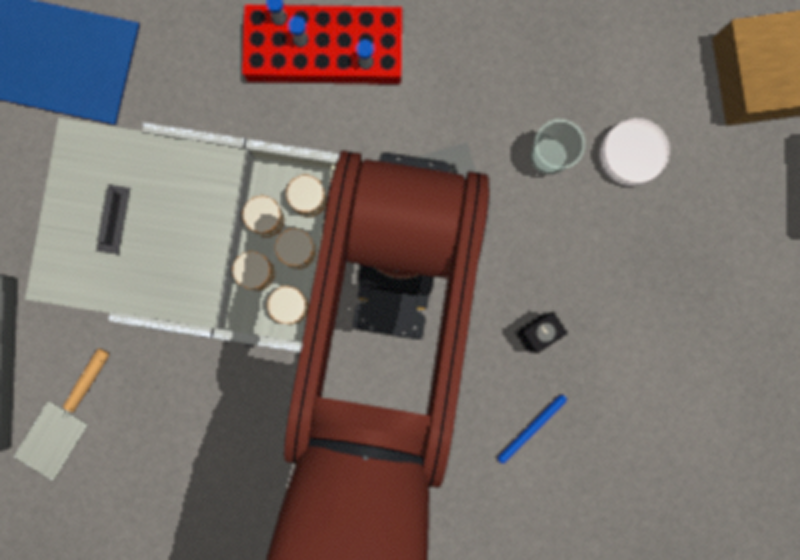

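```bash
python3 -c "
from h import *
st(); t=.5335*EX+.4475*EY; go(*t,.22,81.735)"
```

```text
t 42.55 tcp [ 0.537  -0.0045  0.4121] x [ 0.99  -0.142  0.009] y [-0.142 -0.99   0.009] z [ 0.008 -0.01  -1.   ] w 0.056 F [ 0.8  0.3 -0.4] q [-0.15  0.    1.75 -0.01  1.38 -0.01]
q6 end -50.0 c -8.1 -8.2
 row [  0.05 -37.63   2.54] -90.0
```

Request:
arm_command([
  [0, -37.6, 0, -90],
  [0, -37.6, 0, -90],
  [0, -37.6, 0, -90],
  [0, -37.6, 0, -90],
  [0, -37.6, 0, -90],
  [0, -37.6, 0, -90],
  [0, -37.6, 0, -90],
  [0, -37.6, 0, -90],
  [0, -37.6, 0, -90],
  [0, -37.6, 0, -90],
  [0, -37.6, 0, -90],
  [0, -37.6, 2.5, -90],
  [0, -37.6, 2.5, -90],
  [0, -37.6, 2.5, -90],
  [0, -37.6, 2.5, -90],
], jaw=0)

```text
clock: 44.05
position: [0.5903, 0.3683, 0.3846]
orientation: [0.006, 0.755, 0.655, -0.0]
force: [0.7, -1.1, 0.2]
width: 0.0436
```

```bash
python3 -c "
from h import *
st(); t=.5335*EX+.4475*EY; go(*t,.109,81.735)"
```

```text
t 44.05 tcp [0.5903 0.3683 0.3846] x [ 0.141  0.99  -0.008] y [ 0.99  -0.141  0.009] z [ 0.008 -0.009 -1.   ] w 0.0436 F [ 0.7 -1.1  0.2] q [ 0.45  0.4   1.34 -0.01  1.4  -0.98]
q6 end -50.0 c 81.9 81.8
 row [ 0.04 -0.03 11.21] 0.1
```

Request:
arm_command([
  [0, 0, 4, 0],
  [0, 0, 8, 0],
  [0, 0, 10.5, 0],
  [0, 0, 11.2, 0],
  [0, 0, 11.2, 0],
  [0, 0, 11.2, 0],
])

```text
clock: 44.65
position: [0.5921, 0.3677, 0.2752]
orientation: [0.007, 0.755, 0.655, 0.002]
force: [0.1, -0.7, 0.8]
width: 0.0437
```

Request:
arm_command([
  [0, 0, 0, 0],
  [0, 0, 0, 0],
  [0, 0, 0, 0],
  [0, 0, 0, 0],
  [0, 0, 0, 0],
  [0, 0, 0, 0],
  [-1, 0, 0, 0],
  [-2, 0, 0, 0],
  [-3, 0, 0, 0],
  [-4, 0, 0, 0],
  [-5, 0, 0, 0],
  [-6, 0, 0, 0],
  [-7, 0, 0, 0],
  [-8, 0, 0, 0],
  [-9, 0, 0, 0],
  [-10, 0, 0, 0],
  [-10.8, 0, 0, 0],
  [-11.2, 0, 0, 0],
  [-11.2, 0, 0, 0],
  [-11.2, 0, 0, 0],
], jaw=-1, grip_force=50)

```text
clock: 46.65
position: [0.576, 0.2575, 0.2754]
orientation: [0.006, 0.755, 0.655, 0.002]
force: [1.8, 5.2, -3.9]
width: 0.0094
```

```bash
python3 -c "
from h import *
st(); print(pose()[0][:2]@EY)"
```

```text
t 46.65 tcp [0.576  0.2575 0.2754] x [ 0.141  0.99  -0.004] y [ 0.99  -0.141  0.012] z [ 0.011 -0.006 -1.   ] w 0.0094 F [ 1.8  5.2 -3.9] q [ 0.3   0.35  1.62 -0.01  1.16 -1.13]
0.33763487436557144
```

Request:
arm_command([
  [-0.4, 0, 0, 0],
  [-0.8, 0, 0, 0],
  [-1.1, 0, 0, 0],
  [-1.3, 0, 0, 0],
  [-1.3, 0, 0, 0],
  [-1.3, 0, 0, 0],
])

```text
clock: 47.25
position: [0.5743, 0.2489, 0.2754]
orientation: [0.003, 0.755, 0.656, 0.007]
force: [7.6, 23.2, -10.3]
width: 0.0097
```

```bash
python3 -c "
from h import *
st(); print(pose()[0][:2]@EY)"
```

```text
t 47.25 tcp [0.5743 0.2489 0.2754] x [0.14  0.99  0.006] y [ 0.99  -0.14   0.015] z [ 0.015  0.004 -1.   ] w 0.0097 F [  7.6  23.2 -10.3] q [ 0.28  0.34  1.64 -0.    1.15 -1.15]
0.3288811132135615
```

Request:
arm_command([
  [0, 0, 0, 0],
  [0, 0, 0, 0],
  [0, 0, 0, 0],
  [0, 0, 0, 0],
  [0, 0, -5, 0],
  [0, 0, -10, 0],
  [0, 0, -15, 0],
  [0, 0, -15, 0],
  [0, 0, -15, 0],
  [0, 0, -15, 0],
], jaw=0)

```text
clock: 48.25
position: [0.5717, 0.2478, 0.4239]
orientation: [0.003, 0.755, 0.655, 0.006]
force: [-0.2, -0.3, -0.7]
width: 0.0432
```

```bash
python3 - <<'E'
from h import *
st(); im,d,p=snap('wrist','w7.png'); W=cloud(d,p); z=W[...,2]; Y=W[...,:2]@EY
m=(z>.105)&(z<.14)&(Y>.25)&(Y<.5); print('tab Y',m.sum(),Y[m].min(),Y[m].max(),np.mean(Y[m]))
im,d,p=snap('top','t7.png'); W=cloud(d,p)
def rect(c,r,z0,z1,name):
    m=(np.abs(W[...,0]-c[0])<r)&(np.abs(W[...,1]-c[1])<r)&(W[...,2]>z0)&(W[...,2]<z1)
    q=W[m][:,:2]; print(name,len(q),cv2.minAreaRect((q*1000).astype(np.float32)))
rect((.648,-.071),.075,.044,.056,'socket'); rect((.452,-.2),.06,.07,.1,'module')
E
```

```text
t 48.25 tcp [0.5717 0.2478 0.4239] x [0.141 0.99  0.005] y [ 0.99  -0.141  0.012] z [ 0.013  0.004 -1.   ] w 0.0432 F [-0.2 -0.3 -0.7] q [ 0.28  0.2   1.52 -0.    1.41 -1.15]
tab Y 973 0.32489434343990414 0.3346018933766499 0.3296461219146728
socket 926 ((649.7685546875, -71.90089416503906), (101.05191802978516, 90.54714965820312), 17.709733963012695)
module 264 ((452.76220703125, -202.32835388183594), (36.62940979003906, 49.21559524536133), 33.15215301513672)
```

View pics/w7.png

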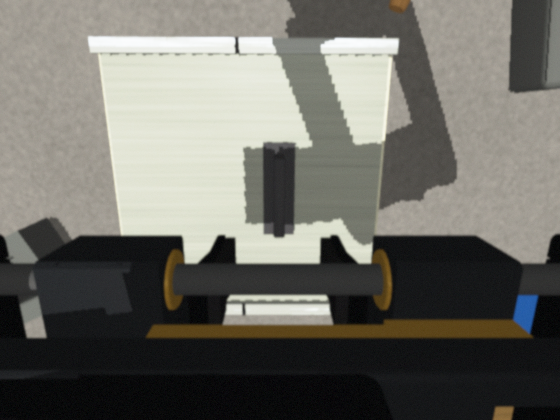

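```bash
python3 -c "
from h import *
st(); go(.65,-.072,.2,17.7)"
```

```text
t 48.35 tcp [0.5716 0.2479 0.423 ] x [0.141 0.99  0.005] y [ 0.99  -0.141  0.011] z [ 0.012  0.003 -1.   ] w 0.0435 F [-0.7 -0.1  0. ] q [ 0.28  0.2   1.52 -0.    1.41 -1.15]
q6 end -24.0 c 81.9 81.9
 row [-30.67  12.02   5.94] 64.2
```

Request:
arm_command([
  [-30.7, 12, 2, 64.2],
  [-30.7, 12, 2, 64.2],
  [-30.7, 12, 2, 64.2],
  [-30.7, 12, 2, 64.2],
  [-30.7, 12, 2, 64.2],
  [-30.7, 12, 2, 64.2],
  [-30.7, 12, 2, 64.2],
  [-30.7, 12, 2, 64.2],
  [-30.7, 12, 2, 64.2],
  [-30.7, 12, 4, 64.2],
  [-30.7, 12, 6, 64.2],
  [-30.7, 12, 6, 64.2],
  [-30.7, 12, 6, 64.2],
  [-30.7, 12, 6, 64.2],
], jaw=0.6)

```text
clock: 49.75
position: [0.6482, -0.0723, 0.364]
orientation: [-0.0, 0.988, 0.155, 0.007]
force: [0.1, 0.1, 1.3]
width: 0.0699
```

```bash
cat > sk.py <<'E'
from h import *
st(); im,d,p=snap('wrist','w8.png'); W=cloud(d,p); c=np.array([.65,-.072])
near=np.hypot(W[...,0]-c[0],W[...,1]-c[1])<.08
z=W[...,2]; m=near&(z>.044)&(z<.056); q=W[m]; print('top',len(q),np.median(q[:,2]),cv2.minAreaRect((q[:,:2]*1000).astype(np.float32)))
# hole: filled-contour minus top -> its inner contour, mouth plane z=.05
k=m.astype(np.uint8); cs,h=cv2.findContours(k,cv2.RETR_CCOMP,cv2.CHAIN_APPROX_NONE)
Rm=rot(p['orientation']); O=np.array(p['origin'])
for c_,hh in zip(cs,h[0]):
    if hh[3]>=0 and cv2.contourArea(c_)>300:
        uv=c_[:,0].astype(float); ray=np.c_[(uv[:,0]-p['cx'])/p['fx'],(uv[:,1]-p['cy'])/p['fy'],np.ones(len(uv))]@Rm.T
        P=O+ray*((.050-O[2])/ray[:,2])[:,None]; print('hole px',cv2.boundingRect(c_),cv2.minAreaRect((P[:,:2]*1000).astype(np.float32)))
st()
E
python3 sk.py
```

```text
t 49.75 tcp [ 0.6482 -0.0723  0.364 ] x [0.952 0.306 0.013] y [ 0.306 -0.952  0.001] z [ 0.013  0.003 -1.   ] w 0.0699 F [0.1 0.1 1.3] q [-0.23  0.31  1.5   0.01  1.32 -0.55]
top 8560 0.04975533006903654 ((649.707763671875, -72.78147888183594), (100.24388122558594, 90.48446655273438), 17.37754249572754)
hole px (244, 174, 61, 44) ((649.635498046875, -72.0997543334961), (54.253150939941406, 39.55166244506836), 17.641210556030273)
t 49.8 tcp [ 0.6483 -0.0725  0.3643] x [0.952 0.305 0.014] y [ 0.305 -0.952  0.002] z [ 0.013  0.003 -1.   ] w 0.0695 F [-0.3 -0.7  0.8] q [-0.23  0.31  1.5   0.01  1.32 -0.55]
```

View pics/w8.png

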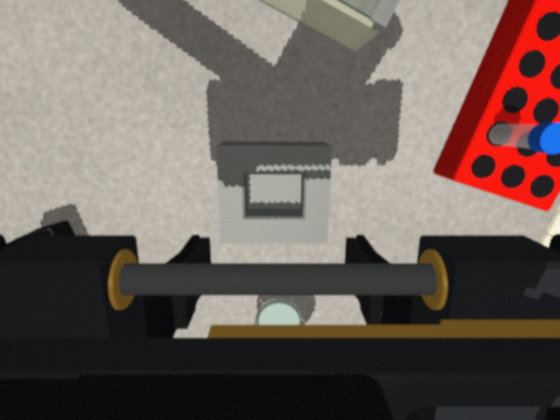

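```bash
python3 -c "
from h import *
go(.4527,-.2023,.2,-57)"
```

```text
q6 end 32.9 c 17.8 17.9
 row [-22.81   6.37  -0.22] 74.9
```

Request:
arm_command([
  [-22.8, 6.4, 0, 74.8],
  [-22.8, 6.4, 0, 74.8],
  [-22.8, 6.4, 0, 74.8],
  [-22.8, 6.4, 0, 74.8],
  [-22.8, 6.4, 0, 74.8],
  [-22.8, 6.4, 0, 74.8],
  [-22.8, 6.4, 0, 74.8],
  [-22.8, 6.4, 0, 74.8],
  [-22.8, 6.4, 0, 74.8],
  [-22.8, 6.4, 0, 74.8],
  [-22.8, 6.4, 0, 74.8],
  [-22.8, 6.4, 0, 74.8],
  [-22.8, 6.4, 0, 74.8],
])

```text
clock: 51.1
position: [0.4508, -0.2029, 0.3614]
orientation: [-0.004, 0.879, -0.477, 0.005]
force: [-0.6, 0.4, -0.1]
width: 0.0693
```

```bash
cat > mk.py <<'E'
from h import *
st(); im,d,p=snap('wrist','w9.png'); W=cloud(d,p); z=W[...,2]
m=(np.hypot(W[...,0]-.4527,W[...,1]+.2023)<.06)&(z>.074)&(z<.0835); q=W[m]; print(len(q),np.median(q[:,2]),cv2.minAreaRect((q[:,:2]*1000).astype(np.float32)))
# mask of top by z close to its median
c,wh,a=cv2.minAreaRect((q[:,:2]*1000).astype(np.float32)); st(); go(c[0]/1e3,c[1]/1e3,.058,a-90)
E
python3 mk.py
```

```text
t 51.1 tcp [ 0.4508 -0.2029  0.3614] x [ 0.545 -0.838  0.005] y [-0.838 -0.545 -0.013] z [ 0.014  0.003 -1.   ] w 0.0693 F [-0.6  0.4 -0.1] q [-0.59 -0.06  1.91  0.01  1.28  0.41]
2472 0.07991850784784452 ((452.5687561035156, -203.0203094482422), (35.80810546875, 50.12154006958008), 33.35614013671875)
t 51.15 tcp [ 0.4508 -0.2029  0.3614] x [ 0.545 -0.838  0.005] y [-0.838 -0.545 -0.013] z [ 0.014  0.003 -1.   ] w 0.07 F [-0.2 -0.6 -0.3] q [-0.59 -0.06  1.91  0.01  1.28  0.41]
q6 end 32.5 c -57.0 -56.8
 row [-0.05  0.24 13.98] -0.2
```

Request:
arm_command([
  [0, 0.2, 2, -0.3],
  [0, 0.2, 4.5, -0.3],
  [0, 0.2, 8, -0.3],
])

```text
clock: 51.45
position: [0.451, -0.2043, 0.2822]
orientation: [-0.004, 0.88, -0.474, 0.007]
force: [0.5, 0.4, -0.2]
width: 0.0693
```

```bash
python3 -c "
from h import *
st(); go(.4526,-.2030,.058,-56.64)"
```

```text
t 51.45 tcp [ 0.451  -0.2043  0.2822] x [ 0.55  -0.835  0.009] y [-0.835 -0.55  -0.014] z [ 0.017  0.    -1.   ] w 0.0693 F [ 0.5  0.4 -0.2] q [-0.59  0.03  1.98  0.01  1.12  0.4 ]
q6 end 32.5 c -56.6 -56.4
 row [-0.22  0.12  6.07] 0.3
```

```bash
python3 -c "
from h import *
robot.snapshot('wrist'); st(); go(.4526,-.2030,.058,-56.64)"
```

```text
t 51.5 tcp [ 0.4483 -0.2026  0.2751] x [ 0.55  -0.835 -0.001] y [-0.835 -0.55  -0.01 ] z [ 0.008  0.006 -1.   ] w 0.0694 F [-5.   1.4 -3.6] q [-0.59  0.04  1.99  0.01  1.11  0.4 ]
q6 end 32.5 c -56.6 -56.4
 row [ 0.29 -0.12  5.37] 0.3
```

Tilt now smaller (0.01). Continue down and grip.

Request:
arm_command([
  [0.3, -0.1, 1.5, 0.2],
  [0.3, -0.1, 3.2, 0.2],
  [0.3, -0.1, 4.6, 0.2],
  [0.3, -0.1, 5.4, 0.2],
  [0.3, -0.1, 5.4, 0.2],
  [0.3, -0.1, 5.4, 0.2],
  [0.3, -0.1, 5.4, 0.2],
])

```text
clock: 52.2
position: [0.4517, -0.2045, 0.2221]
orientation: [-0.005, 0.88, -0.476, 0.003]
force: [0.0, -0.3, -0.1]
width: 0.0697
```

```bash
python3 -c "
from h import *
st(); go(.4526,-.2030,.058,-56.64)"
```

```text
t 52.2 tcp [ 0.4517 -0.2045  0.2221] x [ 0.547 -0.837  0.001] y [-0.837 -0.547 -0.011] z [ 0.009  0.005 -1.   ] w 0.0697 F [ 0.  -0.3 -0.1] q [-0.59  0.13  2.    0.01  1.    0.4 ]
q6 end 32.5 c -56.8 -56.5
 row [-0.09  0.02  0.06] 0.2
```

Request:
arm_command([
  [0, 0, 0, 0],
  [0, 0, 0, 0],
  [0, 0, 0, 0],
  [0, 0, 0, 0],
  [0, 0, 0, 0],
  [0, 0, 0, 0],
  [0, 0, -2, 0],
  [0, 0, -5, 0],
  [0, 0, -9, 0],
  [0, 0, -13, 0],
  [0, 0, -15, 0],
  [0, 0, -15, 0],
  [0, 0, -15, 0],
  [0, 0, -15, 0],
], jaw=-1, grip_force=30)

```text
clock: 53.6
position: [0.4497, -0.205, 0.3697]
orientation: [-0.005, 0.88, -0.476, 0.001]
force: [0.7, 0.4, -1.2]
width: 0.0493
```

```bash
python3 -c "
from h import *
st(); go(.6497,-.0723,.15,17.55)"
```

```text
t 53.6 tcp [ 0.4497 -0.205   0.3697] x [ 0.547 -0.837 -0.003] y [-0.837 -0.547 -0.009] z [ 0.006  0.008 -1.   ] w 0.0493 F [ 0.7  0.4 -1.2] q [-0.59 -0.07  1.9   0.01  1.31  0.4 ]
q6 end -23.9 c -56.8 -56.7
 row [ -0.09 -23.8    5.84] -74.2
```

Request:
arm_command([
  [-0.1, -23.8, 0, -74.3],
  [-0.1, -23.8, 0, -74.3],
  [-0.1, -23.8, 0, -74.3],
  [-0.1, -23.8, 0, -74.3],
  [-0.1, -23.8, 0, -74.3],
  [-0.1, -23.8, 0, -74.3],
  [-0.1, -23.8, 0, -74.3],
  [-0.1, -23.8, 0, -74.3],
  [-0.1, -23.8, 0, -74.3],
  [-0.1, -23.8, 2, -74.3],
  [-0.1, -23.8, 4, -74.3],
  [-0.1, -23.8, 5.8, -74.3],
  [-0.1, -23.8, 5.8, -74.3],
  [-0.1, -23.8, 5.8, -74.3],
  [-0.1, -23.8, 5.8, -74.3],
  [-0.1, -23.8, 5.8, -74.3],
])

```text
clock: 55.2
position: [0.6491, -0.0736, 0.3151]
orientation: [-0.003, 0.988, 0.152, 0.004]
force: [0.1, -0.1, -1.5]
width: 0.0499
```

```bash
cat > ins.py <<'E'
from h import *
st(); go(.6497,-.0723,.111,17.55,'near'); im,d,p=snap('wrist','w10.png'); W=cloud(d,p); z=W[...,2]
m=(np.hypot(W[...,0]-.65,W[...,1]+.072)<.06)&(abs(z-np.nanmax(np.where(np.hypot(W[...,0]-.65,W[...,1]+.072)<.03,z,np.nan)))<.012)
q=W[m]; print('modtop',len(q),np.median(q[:,2]),cv2.minAreaRect((q[:,:2]*1000).astype(np.float32)))
E
python3 ins.py
```

```text
t 55.2 tcp [ 0.6491 -0.0736  0.3151] x [0.954 0.3   0.01 ] y [ 0.3   -0.954 -0.004] z [ 0.008  0.007 -1.   ] w 0.0499 F [ 0.1 -0.1 -1.5] q [-0.24  0.36  1.53  0.01  1.25 -0.54]
q6 end -23.9 c 17.5 17.6
near row [-0.1  -0.01  4.06] 0.1
modtop 28869 0.24646681263768835 ((644.8025512695312, -52.35102081298828), (102.43597412109375, 12.852768898010254), 15.978939056396484)
```

View pics/w10.png

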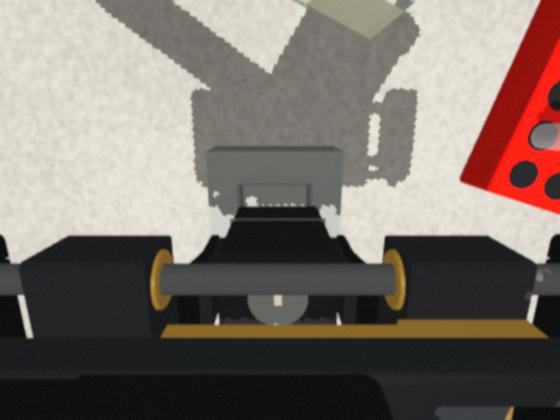

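```bash
python3 - <<'E'
from h import *
st(); im,d,p=snap('wrist'); W=cloud(d,p); z=W[...,2]; a=np.radians(17.55); hx=np.array([np.cos(a),np.sin(a)]); hy=np.array([-hx[1],hx[0]])
r=W[...,:2]-np.array([.6497,-.0723]); X=r@hx*1e3; Y=r@hy*1e3
for lo,hi in((.088,.098),(.098,.11),(.11,.122)):
    m=(z>lo)&(z<hi)&(abs(X)<40)&(abs(Y)<35); print(lo,m.sum(),'X',np.percentile(X[m],[1,99]).round(1),'Y',np.percentile(Y[m],[5,50,95]).round(1)); 
    if m.sum()>50: print(' yaw',np.degrees(np.polyfit(X[m],Y[m],1)[0]))
E
```

```text
t 55.25 tcp [ 0.649  -0.0736  0.3151] x [0.954 0.3   0.01 ] y [ 0.3   -0.954 -0.004] z [ 0.008  0.007 -1.   ] w 0.0498 F [ 0.4 -0.5 -1.1] q [-0.24  0.36  1.53  0.01  1.25 -0.54]
0.088 66 X [-21.9  24.9] Y [15.1 15.6 15.8]
 yaw 0.01051471801359374
0.098 419 X [-21.7  25.1] Y [15.2 15.7 15.9]
 yaw 0.07159489197287884
0.11 491 X [-21.8  24.7] Y [15.4 15.8 16.1]
 yaw 0.017518618164812108
```

Request:
arm_command([
  [-0.12, -0.1, 1, 0],
  [-0.12, -0.1, 2, 0],
  [-0.12, -0.1, 3, 0],
  [-0.12, -0.1, 3.5, 0],
  [-0.12, -0.1, 3.5, 0],
  [-0.12, -0.1, 3.5, 0],
  [-0.12, -0.1, 3.5, 0],
])

```text
clock: 56.0
position: [0.6481, -0.0728, 0.2804]
orientation: [-0.003, 0.988, 0.152, 0.005]
force: [0.1, -0.2, -2.4]
width: 0.0496
```

```bash
cat > m2.py <<'E'
from h import *
st(); go(.6497,-.0723,.111,17.55,'near'); im,d,p=snap('wrist'); W=cloud(d,p); z=W[...,2]; a=np.radians(17.55); hx=np.array([np.cos(a),np.sin(a)]); hy=np.array([-hx[1],hx[0]])
r=W[...,:2]-np.array([.6497,-.0723]); X=r@hx*1e3; Y=r@hy*1e3
for lo,hi in((.055,.065),(.065,.08),(.08,.095)):
    m=(z>lo)&(z<hi)&(abs(X)<40)&(abs(Y)<35); print(lo,m.sum(),'X',np.percentile(X[m],[1,99]).round(1) if m.any() else 0,'Y',np.percentile(Y[m],[5,50,95]).round(1) if m.any() else 0)
m=(abs(z-.05)<.006)&(abs(X)<55)&(abs(Y)<50); print('socket top X',X[m].min(),X[m].max(),'Y',Y[m].min(),Y[m].max())
mm=m&(abs(X)<20)&(Y>10); print('hole +y edge',np.percentile(Y[mm],[0,1,3])); mm=m&(abs(Y-15)<4)&(X<0); print('hole -x',X[mm].max() if mm.any() else 0); mm=m&(abs(Y-15)<4)&(X>0); print('hole +x',X[mm].min() if mm.any() else 0)
cv2.imwrite('pics/w11.png',cv2.resize(im[110:260,170:390,::-1],None,fx=3.6,fy=3.6,interpolation=cv2.INTER_CUBIC))
E
python3 m2.py
```

```text
t 56.0 tcp [ 0.6481 -0.0728  0.2804] x [0.954 0.3   0.01 ] y [ 0.3   -0.954 -0.004] z [ 0.009  0.007 -1.   ] w 0.0496 F [ 0.1 -0.2 -2.4] q [-0.23  0.39  1.56  0.01  1.19 -0.54]
q6 end -23.9 c 17.5 17.7
near row [-0.    0.07  0.6 ] 0.1
0.055 107 X [-22.6  24.2] Y [16.  16.5 16.8]
0.065 549 X [-22.4  24.4] Y [16.3 16.7 16.9]
0.08 728 X [-23.6  25.5] Y [16.4 16.8 17.1]
socket top X -50.338383961110345 50.2121377187317 Y -17.674588460180374 45.11120789556047
hole +y edge [18.95516782 19.41855172 20.16135364]
hole -x -26.416642983211712
hole +x 5.61869167194133
```

View pics/w11.png

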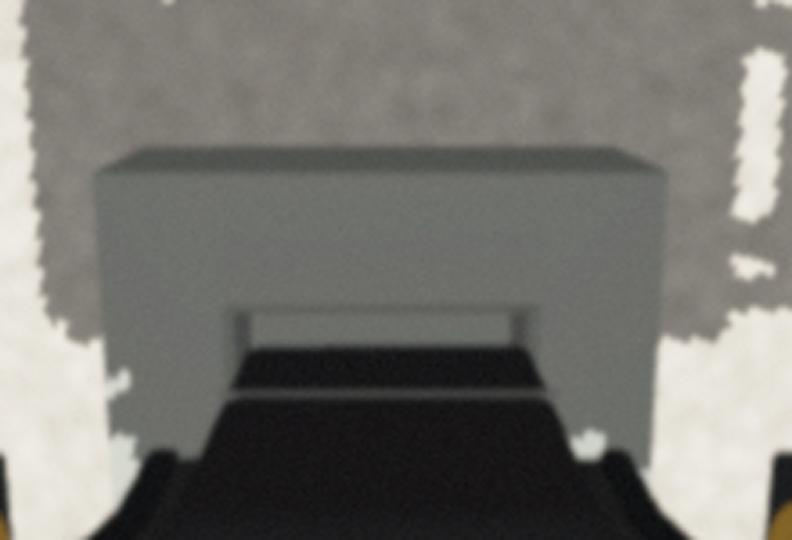

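Request:
arm_command([
  [-0.09, -0.15, 0, 0],
  [-0.09, -0.15, 0, 0],
  [-0.09, -0.15, 0.4, 0],
  [-0.1, -0.15, 0.8, 0],
  [-0.1, -0.15, 1.1, 0],
  [-0.1, -0.15, 1.4, 0],
  [-0.1, -0.15, 1.4, 0],
])

```text
clock: 56.75
position: [0.6465, -0.0715, 0.2657]
orientation: [-0.003, 0.988, 0.152, 0.004]
force: [-0.3, 0.3, -1.4]
width: 0.0496
```

```bash
python3 m2.py
```

```text
t 56.75 tcp [ 0.6465 -0.0715  0.2657] x [0.954 0.3   0.009] y [ 0.3   -0.954 -0.005] z [ 0.007  0.007 -1.   ] w 0.0496 F [-0.3  0.3 -1.4] q [-0.23  0.4   1.57  0.01  1.16 -0.54]
q6 end -23.9 c 17.5 17.7
near row [ 0.14  0.25 -0.88] 0.1
0.055 383 X [-23.6  23.1] Y [18.1 18.5 18.8]
0.065 717 X [-25.1  24.2] Y [18.1 18.6 19. ]
0.08 1136 X [-33.5  32.5] Y [11.5 18.6 19. ]
socket top X -50.258831595217316 50.15048517979061 Y -12.194049777049933 45.09304438853458
hole +y edge [17.79146509 18.23909644 18.37557435]
hole -x -0.4086170922603089
hole +x 0.12825283431756349
```

Request:
arm_command([
  [0, 0.04, 0.4, 0],
  [0, 0.04, 0.8, 0],
  [0, 0.04, 1.2, 0],
  [-0.02, 0.04, 1.6, 0],
  [-0.02, 0.04, 2.0, 0],
  [-0.02, 0.04, 2.2, 0],
  [-0.02, 0.04, 2.35, 0],
  [-0.02, 0.04, 2.45, 0],
  [-0.02, 0.04, 2.45, 0],
])

```text
clock: 57.7
position: [0.6468, -0.0718, 0.2426]
orientation: [-0.003, 0.988, 0.152, 0.004]
force: [-3.9, -0.6, 4.7]
width: 0.05
```

```bash
python3 -c "
from h import *
st()"
```

```text
t 57.7 tcp [ 0.6468 -0.0718  0.2426] x [0.954 0.3   0.009] y [ 0.3   -0.954 -0.005] z [ 0.007  0.007 -1.   ] w 0.05 F [-3.9 -0.6  4.7] q [-0.23  0.43  1.58  0.01  1.12 -0.54]
```

Request:
arm_command([
  [0, 0, 0.15, 0],
  [0, 0, 0.3, 0],
  [0, 0, 0.3, 0],
  [0, 0, 0.3, 0],
])

```text
clock: 58.1
position: [0.6469, -0.0718, 0.2425]
orientation: [-0.003, 0.988, 0.152, 0.004]
force: [-7.8, 1.6, 14.9]
width: 0.05
```

Request:
arm_command([
  [0, 0, -0.2, 0],
  [0, 0, -0.2, 0],
  [0, 0, -0.2, 0],
  [0, 0, -0.2, 0],
  [0, 0, -0.2, 0],
  [0, 0, -3, 0],
  [0, 0, -7, 0],
  [0, 0, -12, 0],
  [0, 0, -15, 0],
  [0, 12, -17, 0],
  [0, 16, -17, 0],
  [0, 16, -17, 0],
  [0, 16, -17, 0],
], jaw=0.6)

```text
clock: 59.4
position: [0.694, -0.2308, 0.4118]
orientation: [-0.002, 0.989, 0.15, 0.004]
force: [-0.2, 0.8, 0.1]
width: 0.0694
```

```bash
python3 - <<'E'
from h import *
st(); im,d,p=snap('top','t12.png'); W=cloud(d,p); z=W[...,2]; near=np.hypot(W[...,0]-.65,W[...,1]+.072)<.04
m=near&(z>.08); q=W[m]; print('module top',len(q),np.median(q[:,2]) if len(q) else 0, cv2.minAreaRect((q[:,:2]*1000).astype(np.float32)) if len(q) else 0)
m=near&(z>.04)&(z<.06);print('socket',m.sum(),np.median(z[m]))
q=W[(z>.105)&(z<.14)&(np.abs(W[...,1]-.3)<.13)][:,:2]; print('tab',len(q),q.mean(0)@EY)
im2,d2,p2=snap('scene'); W2=cloud(d2,p2); z2=W2[...,2]; m=(np.hypot(W2[...,0]-.65,W2[...,1]+.072)<.02)&(z2>.06); print('scene module top',np.percentile(z2[m],[50,90,98]))
for t in ['beaker','dishes','marker','spatula']:
    for r in robot.regions_of('top',t)[:0]: pass
cv2.imwrite('pics/v12.png',cv2.resize(im[70:350,90:490,::-1],None,fx=2,fy=2,interpolation=cv2.INTER_CUBIC))
E
```

```text
t 59.4 tcp [ 0.694  -0.2308  0.4118] x [0.955 0.296 0.009] y [ 0.296 -0.955 -0.002] z [ 0.008  0.004 -1.   ] w 0.0694 F [-0.2  0.8  0.1] q [-0.43  0.47  1.2   0.01  1.47 -0.73]
module top 278 0.10026566868079068 ((649.2882690429688, -71.49846649169922), (50.5047721862793, 36.21580505371094), 17.020551681518555)
socket 359 0.04981098992894073
tab 147 0.32855318123591093
scene module top [0.09763434 0.10127942 0.10269639]
```

View pics/v12.png

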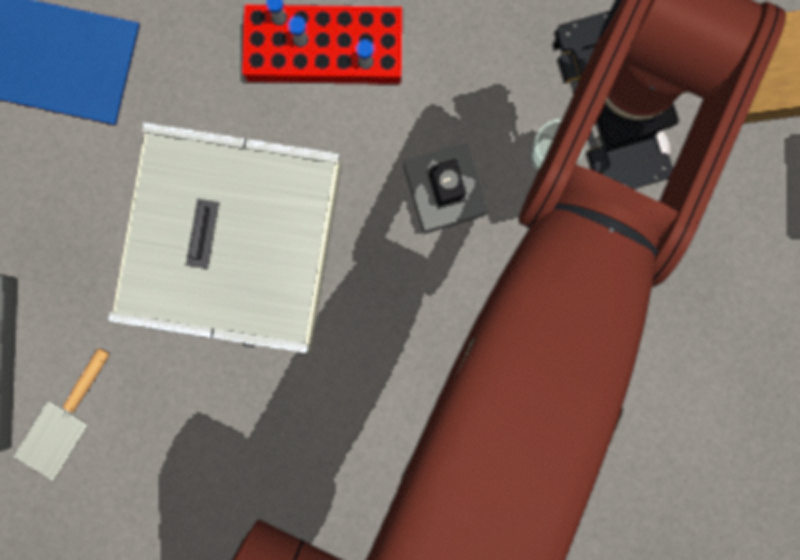

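```bash
python3 -c "
from h import *
print(robot.finish_job())"
```

```text
the job is handed in; nothing more can be done
None
```

The job is done in the order asked and handed in at about 60 s on the robot's clock.

- **Shutter opening:** I pulled it to about 117–119 mm, with its edge within 1–3 mm of the rail marks depending on how I measured. I stopped there, short of the point where the lamp chamber would show.
- **Jars:** Five were on the bench. All five stood in the bay at the last look before shutting, with tops level at 68 mm. Jar 3 had been knocked about 4 cm aside during the run, so I found it again before picking it up.
- **Shutter closing:** I pushed it against its stop with about 23 N. The tab then read 30 mm past the chest's centre from the wrist camera and about 29 mm from the top camera, so it is shut.
- **Module:** I plugged it in last and pressed it with about 15 N until it stopped moving. Its top measured 100 mm in the top camera and 98–103 mm in the scene camera, so it is fully home.

On the last approach the module sat about 2 mm off where the arm's own reading put it. I corrected that from the wrist picture, and it went in without binding.

I never went near the dishes, beaker, marker or spatula except for a pick about 1 cm clear of the dishes. I did not measure them again at the end, and the arm hid the dishes, the marker and most of the beaker in the last picture.

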